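# Load the cell test box and book it in

## Robot

A 6-joint arm with a two-finger parallel gripper is mounted at the origin on the work surface. World frame = base frame: x ahead of the robot, y to its left, z up, the work surface at z = 0. Lengths are in m, angles in rad, forces in N, time in s.
With the tool pointing down it reaches from about 0.25 to 0.775 m from the base axis. Payload 4 kg.
Tool frame: the origin (TCP) lies midway between the tips of the shut fingers; the grasp point (between the pads) lies 19 mm behind it (grip_point_offset is the distance from the TCP to the grasp point, in m); z points along the fingers, y is the line along which they close (so a half turn about z gives the same grasp; the last joint's range is limited). The gripper opens to 94 mm and grips with 3 to 60 N. Pads are 16 mm wide; open, the fingers measure 119 mm over their backs; the gripper's body (75 mm by 177 mm) begins 78 mm behind the grasp point.
Start: joints at [-1.344, 0.087, 1.371, -0, 1.684, -0.103], TCP at [0.178, -0.52, 0.175] pointing down, gripper open.
Joint ranges: [-3.1, 3.1], [-0.76, 2.03], [0.27, 2.55], [-1.08, 4.22], [0.17, 2.65], [-2.57, 2.57]. Speed limits (rad/s): [2.79, 2.79, 3.14, 3.14, 3.14, 3.14].

## Interface

Orientations are given as [roll, pitch, yaw] about the fixed x, y, z axes, in that order (R = Rz(yaw) Ry(pitch) Rx(roll)).
In Python, from bench import * gives the robot as it stands.
- The arm moves only by the tool carry_out, never from a script. Its argument "commands" is a list of rows, each a list of 6 numbers: the shift along the tool's x, y, z in m, then the turn, a rotation vector about the tool's x, y, z in rad. In form: [[tx, ty, tz, rx, ry, rz], ...]. A call has exactly 5 rows; each row is the pose to reach, as a shift and turn from the pose commanded when the call began, along the tool's axes at that moment; what a row does not reach only later rows make up. A row lasts 1/10 s, in which the tool goes at most 50 mm and 8.59 degrees, less where a joint would pass 70% of its speed; a pose out of reach is approached as far as the arm can. A call with a gripper value outside its range is refused whole. "jaw" is the opening, from 0 (shut) to 1 (fully open), set as the call begins (left out, the last holds). The fingers move at their own pace and stop on an object; the grip force is fixed at half the most. Time passes only in rows, so rows that repeat a pose let the fingers close, or fill a call up. It gives the time, the measured TCP pose, the force, the opening and the grip force at its end, in the units of the state.
- get_obs(): the state, without advancing time (a new reading comes with each control period).
- snapshot(name): name is "side" or "top" or "wrist"; returns a dict with "img" (480x640x3 uint8, red, green, blue), "range_z" (480x640 float32, m along the optical axis (not along the pixel's ray), 0 where there is no reading), "fx", "fy", "cx", "cy" (pixels), "R" (3x3) and "t" (3): a world point X has camera coordinates R X + t. Camera axes: x right, y down, z forward; pixel columns grow to the right and rows downward; lengths in m; the calibration is good to about 2 mm. A picture is of the moment at which its call begins.
- close_job(): hands the job in; it is judged then, once.
The state is a dict: "time": time; "joint_positions": joint angles; "qvel": joint speeds; "joint_torque": joint torques, N m; "tool_pos": TCP position; "ee_rot": TCP orientation; "wrist_force": force on the tool from outside, world axes, zero at the start; "wrist_torque": the same for the moment, N m; "width": finger opening in m; "finger_force": force on a finger pad.
Only numpy, scipy, OpenCV 4.12 (cv2) and the standard library are available. Lean on these libraries where they do the work, as an engineer would, in place of code of your own. Each camera call takes 0.05 s, during which the arm holds its last target. There are 200 camera calls.

## Task

Lever up the test box's flush cover with the blade of the pry tool and swing it right back, then lay every box-shaped cell flat on the box's floor, copper pads up, and shut the cover fully. With the loaded box shut, squeeze the code reader's trigger all the way against its grip for a moment and let it go. Lay the pry tool flat on its green rubber mat, and leave the round cell, the tape and the bottle where they are.

Things in the scene. Friction and masses are not known exactly. Their poses are not given: they have to be found in the camera images.
- testbox: white open box fixed to the bench, with a hinged flat cover. Outside 122 (x) x 276 (y) x 56 mm high, walls 6, floor 5: inside 110 x 264 x 51. Origin: centre of the underside; -x is the front, facing the robot; hinge on the rear (+x) wall. The front wall's middle 56 mm is 8 mm lower, a pry notch under the cover's front edge, 48 to 56 mm above the bench
- cover (a joint): cover angle: 0 shut (level), grows as its front edge rises, stop at 1.6 rad (just past upright). Aluminium plate 122 x 276 x 8 mm, 0.2 kg, flush with the box all round, no handle; underside 56 mm above the bench when shut. The stiff hinge (0.25 N m friction) keeps it at any angle; about 3 N at the front edge moves it
- cover_hinge (a point): the hinge axis of the cover: middle of the box's rear outer edge, 61 mm behind the box's origin, 56 mm above the bench; axis along the box's y. Its frame stays with the box
- cover_edge (a point): middle of the underside of the cover's front edge, 122 mm from the hinge; moves with the cover
- pry: pry tool: black block handle 80 (x) x 34 (y) x 24 mm high; flat steel blade, 24 wide, 2.6 thick, sticks out 85 mm from its +x end at half height; 0.12 kg. Lies on the rest mat, handle nearer the robot. Origin: centre of the handle's underside, z up
- pry_tip (a point): middle of the blade's tip edge: 125 mm ahead (+x) of the tool's origin and 12 mm above its underside
- mat: green rubber rest mat fixed to the bench on the robot's left, 240 (its x) x 90 (its y) x 4 mm thick; origin at the centre of its underside; the pry blade's home. The tool starts with its handle's centre about 40 mm from the mat's centre towards -x
- reader: pistol-grip code reader fixed upside down in a stand, lens to -x, towards the box. Base 150 x 90 x 12 mm; grey head 130 x 56, top 80 mm high; black grip 28 (x) x 30 (y), up to 160 mm high. In front (-x) of it the trigger: grey bar, x -38 to -30 mm, 22 wide, 83 to 149 mm high, pivot at its lower end. Origin: on the bench under the grip's centre
- trigger (a joint): trigger angle: 0 released, 0.25 rad fully squeezed (its top moves towards the grip, +x). Sprung: about 3 N at the squeeze point to start, 7 N at full squeeze; springs back when let go
- squeeze (a point): where to squeeze the trigger against the grip with one finger on each: midway between the grip's back face and the trigger's front face (52 mm apart along the reader's x at rest, 40 mm fully squeezed), 132 mm above the bench
- round_cell: bystander: upright steel cylinder, 34 mm diameter, 70 mm tall, behind right of the box; origin at its underside's centre
- tape: bystander: roll of clear tape lying flat, 90 mm outside diameter, 24 mm high, behind left of the box; origin at its underside's centre
- dispenser: bystander: white bottle 56 mm diameter, 110 mm tall, at the far left; origin at its underside's centre
- cell_a: plain aluminium box-shaped battery cell, 80 (x) x 38 (y) x 26 mm tall, on top two copper pads 4 mm high (look only) and a black dot; about 0.2 kg; origin at the centre of its underside, z up; starts on the bench on the robot's right. Two to four such cells are there (None = absent)
- cell_b: plain aluminium box-shaped battery cell, 80 (x) x 38 (y) x 26 mm tall, on top two copper pads 4 mm high (look only) and a black dot; about 0.2 kg; origin at the centre of its underside, z up; starts on the bench on the robot's right. Two to four such cells are there (None = absent)
- cell_c: plain aluminium box-shaped battery cell, 80 (x) x 38 (y) x 26 mm tall, on top two copper pads 4 mm high (look only) and a black dot; about 0.2 kg; origin at the centre of its underside, z up; starts on the bench on the robot's right. Two to four such cells are there (None = absent)
- cell_d: plain aluminium box-shaped battery cell, 80 (x) x 38 (y) x 26 mm tall, on top two copper pads 4 mm high (look only) and a black dot; about 0.2 kg; origin at the centre of its underside, z up; starts on the bench on the robot's right. Two to four such cells are there (None = absent)
Mind the look-alikes: they are no part of the job. What is shaped like the cell_d but brown or pink is not meant.

How it is judged:
By the outcome, as a careful person would: the job done as asked, in the order asked, and still so for the second after the job is handed in, with the robot touching nothing.
Of cell_a, cell_b, cell_c, cell_d only 2 to 4 are there at a start; the rules pass over those that are not, and their reading is None.
At some moment in a run one of cell_a, cell_b, cell_c, cell_d, pry may be knocked a few centimetres aside while the robot is not near it.
It also fails if it takes over 210 s, if anything falls off the work surface, if the arm or the gripper's body presses on something with over 40 N, if the wrist force passes 120 N, or if a joint passes its speed limit or range.

## Working session

There is one attempt and no reset: what is moved stays moved. The work goes in short steps, Python scripts to look and compute and a tool call to move; the robot and the scene stay as the last step left them, time stands still between calls to the robot, and variables do not carry over. Pictures are saved under pics/ and viewed, at most 14 in all, crops included, and the job is handed in when it is done.

Besides the shell and the picture viewer there is one more tool, called after "Call:" as name(argument=value, ...), one argument or row to a line, values as JSON. carry_out: Moves the arm, as the interface text tells. Its arguments: {"type":"object","properties":{"commands":{"type":"array","items":{"type":"array","items":{"type":"number"}}},"jaw":{"type":"number"}},"required":["commands"]}

```bash
ls; mkdir -p pics; python3 - <<'E'
from bench import *
import cv2,numpy as np,pickle
print(get_obs())
for n in ("top","side"):
    s=snapshot(n); pickle.dump(s,open(n+".pkl","wb")); cv2.imwrite(f"pics/{n}0.png",s["img"][...,::-1])
    print(n,s["fx"],s["fy"],s["cx"],s["cy"],np.round(s["R"],4).tolist(),s["t"], (-s["R"].T@s["t"]))
E
```

```text
pics
{'time': 0.0, 'joint_positions': array([-1.34407786e+00,  8.79283417e-02,  1.37219582e+00,  2.51088386e-06,
        1.68359420e+00, -1.03096228e-01]), 'qvel': array([ 0.00030924,  0.00166105, -0.00136598, -0.00132498, -0.00054595,
       -0.0006008 ]), 'joint_torque': array([-1.73371509e-04, -3.40183353e+01, -3.02424932e+01,  7.18196877e-02,
        3.30556172e-02, -1.72528748e-04]), 'tool_pos': array([ 0.17799173, -0.5197759 ,  0.17414846]), 'ee_rot': array([-3.13947849e+00, -2.21246291e-04,  3.29814746e-01]), 'wrist_force': array([0.36805341, 0.14244837, 0.57031917]), 'wrist_torque': array([-0.00104402,  0.03337654,  0.03437672]), 'finger_force': 0.0, 'width': 0.09392825253225957}
top 574.4755562914116 574.4755562914116 314.2640563867337 234.35282038831662 [[0.025, -0.9995, -0.0183], [-0.994, -0.0229, -0.107], [0.1065, 0.0209, -0.9941]] [-0.05422737  0.59801552  1.54445173] [ 0.43130538 -0.07278365  1.59830302]
side 587.7983750828895 587.7983750828895 315.8631375849787 239.9344304804082 [[0.9237, -0.3831, -0.0098], [-0.2813, -0.6604, -0.6962], [0.2602, 0.6458, -0.7178]] [-0.56932342  0.20514073  1.36899092] [ 0.22735357 -0.96672653  1.11986526]
```

View pics/top0.png

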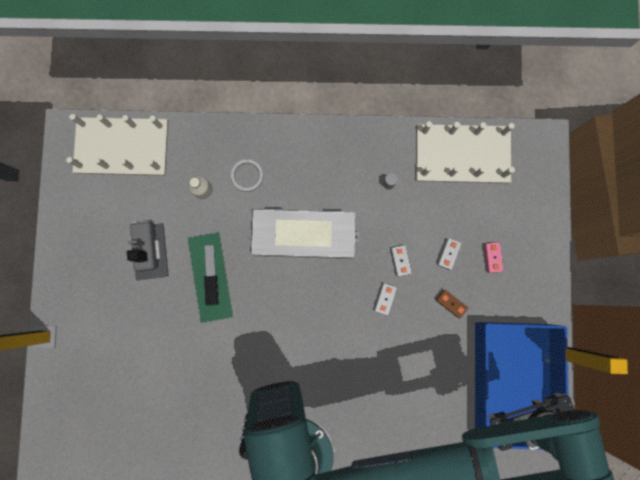

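View pics/side0.png

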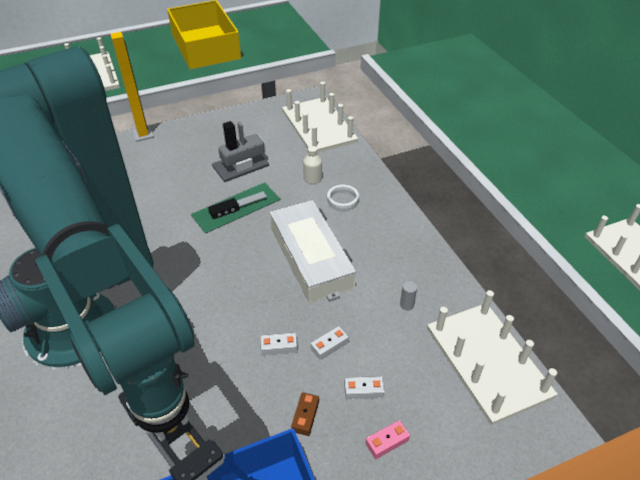

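The top view shows three silver cells with copper pads, at px (401,260), (449,254) and (385,299). The look-alikes are brown at (452,303) and pink at (494,257). The box is at (303,233), the pry tool on its mat at (211,275) and the reader at (145,248). Side view px: cells (279,343), (330,341) and (365,386), brown (306,413), pink (388,438). Only the three silver ones fit "plain aluminium".

```bash
cat > tool.py <<'E'
from bench import *
import cv2,numpy as np,pickle
from scipy.spatial.transform import Rotation as Ro
def cloud(s):
    v,u=np.mgrid[0:480,0:640]; z=s["range_z"]
    c=np.stack([(u-s["cx"])/s["fx"]*z,(v-s["cy"])/s["fy"]*z,z],-1)
    return (c-s["t"])@s["R"]
def plane(s,uv,h):
    uv=np.atleast_2d(uv).astype(float)
    d=np.c_[(uv[:,0]-s["cx"])/s["fx"],(uv[:,1]-s["cy"])/s["fy"],np.ones(len(uv))]@s["R"]
    o=-s["R"].T@s["t"]; return o+d*((h-o[2])/d[:,2])[:,None]
def tri(s1,p1,s2,p2):
    P=[np.array([[s["fx"],0,s["cx"]],[0,s["fy"],s["cy"]],[0,0,1]])@np.c_[s["R"],s["t"]] for s in(s1,s2)]
    X=cv2.triangulatePoints(P[0],P[1],np.float64(p1).reshape(2,1),np.float64(p2).reshape(2,1)); return (X[:3]/X[3]).ravel()
def blobs(s,mask,h,amin=40):
    "contours projected on plane h -> (pixel centre, world centre, sides mm, angle of long side deg, area)"
    out=[]
    for c in cv2.findContours(mask.astype(np.uint8),cv2.RETR_EXTERNAL,cv2.CHAIN_APPROX_NONE)[0]:
        a=cv2.contourArea(c)
        if a<amin: continue
        w=plane(s,c[:,0],h)[:,:2]
        (x,y),(l,m),g=cv2.minAreaRect((w*1000).astype(np.float32))
        if l<m: l,m,g=m,l,g+90
        M=cv2.moments(c); out.append((np.round([M['m10']/M['m00'],M['m01']/M['m00']],1),np.round([x,y],1),np.round([l,m],1),round((g+90)%180-90,1),a))
    return out
def goto(p,rpy):
    "shift/turn rows from current measured pose to target"
    o=get_obs(); R=Ro.from_euler('xyz',o["ee_rot"]); T=Ro.from_euler('xyz',rpy)
    return np.round(R.inv().apply(np.array(p)-o["tool_pos"]),4),np.round((R.inv()*T).as_rotvec(),4)
E
python3 - <<'E'
from tool import *
S={n:pickle.load(open(n+".pkl","rb")) for n in("top","side")}
t=S["top"]; 
for n,s in S.items():
    W=cloud(s); hsv=cv2.cvtColor(s["img"],cv2.COLOR_RGB2HSV); v=(s["range_z"]>0)
    print(n,"valid",v.mean())
    z=W[...,2]
    roi=(W[...,0]>.2)&(W[...,0]<.65)&(W[...,1]<.75)&(W[...,1]>-.65)
    H,Sa,V=hsv[...,0],hsv[...,1],hsv[...,2]
    al=(Sa<40)&(V>140)|((H<14)&(Sa>100)&(V>170))
    for nm,m,h in(("cell",al&roi&(z>.015)&(z<.05)&(W[...,1]<-.2),.026),("cover",roi&(z>.054)&(z<.075)&(abs(W[...,1]+.03)<.22),.064),
       ("mat",roi&(H>60)&(H<90)&(Sa>80)&(W[...,1]>0),.004),("pryhandle",roi&(V<60)&(z>.018)&(z<.045)&(abs(W[...,1]-.21)<.12),.028),
       ("blade",roi&(Sa<60)&(V>90)&(z>.006)&(z<.028)&(abs(W[...,1]-.22)<.07)&(abs(W[...,0]-.37)<.12),.017),("head",roi&(z>.07)&(z<.09)&(abs(W[...,1]-.4)<.2),.08),("grip",roi&(z>.1)&(z<.18)&(abs(W[...,1]-.4)<.2),.16)):
        for b in blobs(s,m,h,15):
            u=tuple(b[0].astype(int)); print(nm,*b,"z",np.round(np.median(z[u[1]-2:u[1]+3,u[0]-2:u[0]+3]),4))
    # cell pads colour
    print([ (int(x),int(y)) for x,y in [] ])
im=np.hstack([cv2.resize(t["img"][230:320,370:520],None,fx=2.66,fy=2.66,interpolation=3),cv2.resize(S["side"]["img"][320:460,250:420],(400,239),interpolation=3)])
im2=np.hstack([cv2.resize(t["img"][200:330,110:260],(399,345)),cv2.resize(S["side"]["img"][110:240,190:340],(400,345))])
cv2.imwrite("pics/crop1.png",np.vstack([im[:,:799],im2[:,:799]])[...,::-1])
E
```

```text
top valid 0.9958138020833334
cell [385.8 298.9] [ 428.1 -238.3] [78.8 37.7] -16.9 371.0 z 0.0272
cell [495.8 266.2] [ 523.2 -535. ] [13.8 13.5] -0.5 17.5 z 0.0318
cell [493.6 247.3] [ 574.9 -530. ] [14.  13.6] -0.4 19.0 z 0.0311
cell [401.5 260.5] [ 533.8 -279.8] [79.6 37.6] 13.0 359.5 z 0.0295
cell [450.  253.5] [ 555.9 -411.6] [79.4 37.7] -20.6 365.0 z 0.0289
cover [303.5 235. ] [593.6 -10.8] [276.2 114.3] 89.8 4148.0 z 0.0639
mat [265.3 435.8] [56.4 89.3] [72.9 28.7] -88.3 23.0 z 0.6528
mat [209.7 277.2] [477.3 248.5] [235.   85.8] 11.7 2472.0 z 0.0274
pryhandle [210.8 290.2] [440.7 238.6] [77.5 34.9] 5.4 315.5 z 0.0286
blade [210.  273.4] [485.5 245.3] [22.3  8.3] -88.6 23.0 z 0.0197
head [143.  243.4] [553.9 417.4] [132.8  57.8] 8.4 702.0 z 0.0876
grip [135.8 255.4] [521.5 405.8] [45.7 33.1] -86.6 191.0 z 0.1615
grip [135.3 242.5] [554.2 410.2] [35.8 12.7] -88.7 42.0 z 0.1477
[]
side valid 0.996044921875
cell [376.6 441.7] [ 523.3 -533.2] [14.4 14.1] -83.3 43.0 z 0.03
cell [398.9 429.5] [ 575.  -527.7] [14.3 14.2] 8.9 38.5 z 0.03
cell [301.3 420.9] [ 404.5 -436.5] [14.  12.9] -22.8 35.5 z 0.03
cell [308.1 398.1] [ 435.5 -394.5] [13.6 12.4] 67.2 31.0 z 0.0297
cell [363.4 385.4] [ 553.3 -412.8] [79.8 43.3] -20.4 637.5 z 0.0257
cell [277.5 341.3] [ 425.7 -240.7] [79.6 46. ] -16.0 523.0 z 0.0259
cell [328.8 340. ] [ 531.3 -280.3] [82.5 40.3] 12.9 509.0 z 0.0262
cover [310.  244.2] [592.3 -13.5] [285.4 119.8] -89.8 3692.5 z 0.0651
mat [234.8 208.9] [475.8 246.1] [238.   89.1] 11.7 1086.5 z 0.0172
pryhandle [222.8 206.6] [437.4 233. ] [79.2 39.9] 6.1 236.0 z 0.0279
head [241.4 145.4] [550.4 412.2] [133.5  65.3] 8.4 444.5 z 0.0801
grip [240.  129.9] [544.7 374.4] [87.5 13.5] 76.9 60.5 z 0.1329
grip [229.1 132.6] [513.3 374. ] [113.9  33.1] 78.8 235.5 z 0.1421
[]
```

View pics/crop1.png

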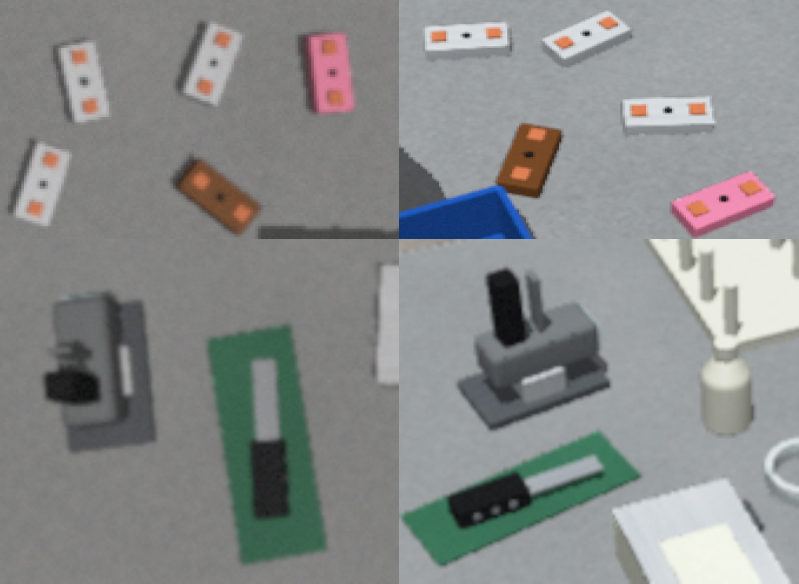

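Crop 1 confirms it: the three silver blocks with copper pads are the cells, and the brown and pink ones are not. On the reader, the trigger (grey bar) sits on the world +x side of the black grip. I'll move over the pry tool.

Call:
carry_out(
  commands=[
    [0.026,-0.031,-0.004,0,0,0],
    [0.051,-0.062,-0.008,0,0,0],
    [0.077,-0.094,-0.012,0,0,0],
    [0.102,-0.125,-0.015,0,0,0],
    [0.128,-0.156,-0.019,0,0,0],
  ],
  jaw=0.7,
)

```text
time: 0.6
tool_pos: [0.2488, -0.3295, 0.1938]
ee_rot: [-3.141, -0.0, 0.329]
wrist_force: [1.0, 0.3, 0.8]
width: 0.066
finger_force: 0.0
```

Call:
carry_out(
  commands=[
    [0.026,-0.031,-0.004,0,0,0],
    [0.051,-0.062,-0.008,0,0,0],
    [0.077,-0.094,-0.012,0,0,0],
    [0.102,-0.125,-0.015,0,0,0],
    [0.128,-0.156,-0.019,0,0,0],
  ],
)

```text
time: 1.1
tool_pos: [0.3192, -0.1406, 0.213]
ee_rot: [-3.141, 0.0, 0.329]
wrist_force: [0.8, 0.1, -0.1]
width: 0.066
finger_force: 0.0
```

Call:
carry_out(
  commands=[
    [0.026,-0.031,-0.004,0,0,0],
    [0.051,-0.062,-0.008,0,0,0],
    [0.077,-0.094,-0.012,0,0,0],
    [0.102,-0.125,-0.015,0,0,0],
    [0.128,-0.156,-0.019,0,0,0],
  ],
)

```text
time: 1.6
tool_pos: [0.3898, 0.0485, 0.232]
ee_rot: [3.141, 0.0, 0.33]
wrist_force: [0.9, -0.7, -0.3]
width: 0.0656
finger_force: 0.0
```

Call:
carry_out(
  commands=[
    [0.026,-0.031,-0.004,0,0,0.05],
    [0.051,-0.062,-0.008,0,0,0.1],
    [0.077,-0.094,-0.012,0,0,0.15],
    [0.102,-0.125,-0.015,0,0,0.2],
    [0.128,-0.156,-0.019,0,0,0.236],
  ],
)

```text
time: 2.1
tool_pos: [0.4604, 0.2375, 0.2507]
ee_rot: [3.141, 0.001, 0.093]
wrist_force: [0.1, -0.3, -0.2]
width: 0.066
finger_force: 0.0
```

```bash
python3 - <<'E'
from tool import *
s=snapshot("wrist"); pickle.dump(s,open("w1.pkl","wb")); cv2.imwrite("pics/w1.png",s["img"][...,::-1])
o=get_obs(); print(o["time"],o["tool_pos"],o["ee_rot"]); print(-s["R"].T@s["t"],s["R"].round(3).tolist(),s["fx"])
W=cloud(s); hsv=cv2.cvtColor(s["img"],cv2.COLOR_RGB2HSV); z=W[...,2]
for nm,m,h in(("handle",(hsv[...,2]<60)&(z>.018)&(z<.04),.028),("mat",(hsv[...,0]>60)&(hsv[...,0]<90)&(hsv[...,1]>80),.004)):
    for b in blobs(s,m,h,300): print(nm,*b, np.median(z[m]))
E
```

```text
2.15 [0.46193344 0.24256982 0.24970798] [-3.13760470e+00  6.14339099e-04  9.63068836e-02]
[0.54044819 0.24537381 0.46033055] [[0.092, -0.996, 0.001], [-0.958, -0.088, 0.274], [-0.273, -0.026, -0.962]] 365.5658752159662
handle [319.2 220.1] [441.2 242.2] [79.6 31.6] 5.6 1614.0 0.028082289464387223
mat [314.7 179. ] [476.4 250.1] [237.8  88. ] 11.7 13138.0 0.00415839958246454
```

View pics/w1.png

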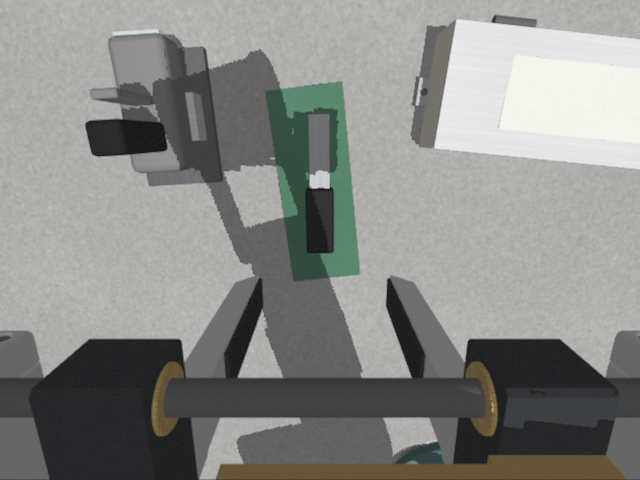

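The wrist view shows the pry handle at px (319,220) with its blade up to (319,113), lying on the mat. I'll work out the grasp move.

```bash
python3 - <<'E'
from tool import *
o=get_obs();print(o["tool_pos"],o["ee_rot"])
snapshot("top");o=get_obs();print(o["tool_pos"],o["ee_rot"],o["qvel"])
print(goto([.462,.241,.008],[np.pi,0,.096]))
E
```

```text
[0.46193344 0.24256982 0.24970798] [-3.13760470e+00  6.14339099e-04  9.63068836e-02]
[0.46082747 0.23936931 0.24944981] [-3.14103333e+00  2.59511214e-03  9.83961890e-02] [-0.053564   -0.05599101  0.05162583 -0.04694291  0.03900672 -0.06078959]
(array([ 0.002 , -0.0014,  0.2414]), array([-0.0006,  0.0026,  0.0024]))
```

Call:
carry_out(
  commands=[
    [0.001,-0.003,0.04,0,0,0],
    [0.001,-0.003,0.085,0,0,0],
    [0.001,-0.003,0.13,0,0,0],
    [0.001,-0.003,0.17,0,0,0],
    [0.001,-0.003,0.2,0,0,0],
  ],
)

```text
time: 2.7
tool_pos: [0.459, 0.2371, 0.0479]
ee_rot: [3.14, 0.004, 0.094]
wrist_force: [0.2, 0.9, -0.8]
width: 0.0656
finger_force: 0.0
```

Call:
carry_out(
  commands=[
    [0,0,0.015,0,0,0],
    [0,0,0.03,0,0,0],
    [0,0,0.041,0,0,0],
    [0,0,0.041,0,0,0],
    [0,0,0.041,0,0,0],
  ],
)

```text
time: 3.2
tool_pos: [0.4613, 0.2385, 0.0106]
ee_rot: [3.141, -0.0, 0.094]
wrist_force: [0.6, -0.3, -0.4]
width: 0.0659
finger_force: 0.0
```

Call:
carry_out(
  commands=[
    [0,0,0,0,0,0],
    [0,0,0,0,0,0],
    [0,0,0,0,0,0],
    [0,0,0,0,0,0],
    [0,0,0,0,0,0],
  ],
  jaw=0,
)

```text
time: 3.7
tool_pos: [0.4613, 0.239, 0.0105]
ee_rot: [3.142, -0.0, 0.094]
wrist_force: [-0.4, 0.0, 0.7]
width: 0.0295
finger_force: 0.0
```

Call:
carry_out(
  commands=[
    [0,0,0,0,0,0],
    [0,0,0,0,0,0],
    [0,0,0,0,0,0],
    [0,0,0,0,0,0],
    [0,0,0,0,0,0],
  ],
)

```text
time: 4.2
tool_pos: [0.4612, 0.2388, 0.0102]
ee_rot: [3.141, 0.0, 0.094]
wrist_force: [-0.1, -0.6, -0.4]
width: 0.0002
finger_force: 0.0
```

Fingers closed on nothing, so I'll look.

```bash
python3 - <<'E'
from tool import *
s=snapshot("wrist"); t=snapshot("top"); 
cv2.imwrite("pics/w2.png",np.hstack([cv2.resize(s["img"],(400,300)),cv2.resize(t["img"][180:360,130:370],(400,300))])[...,::-1])
pickle.dump(s,open("w2.pkl","wb"));pickle.dump(t,open("t2.pkl","wb"))
W=cloud(s);hsv=cv2.cvtColor(s["img"],cv2.COLOR_RGB2HSV); z=W[...,2]
for b in blobs(s,(hsv[...,2]<60)&(z>.018)&(z<.04)&(W[...,0]<.6)&(W[...,1]<.4),.028,100): print(*b)
o=get_obs();print(o["tool_pos"],o["width"])
E
```

```text
[312.3 267.4] [456. 243.] [54.  33.1] 5.7 2012.0
[0.46115507 0.2388693  0.01024541] 0.0003457198247045173
```

View pics/w2.png

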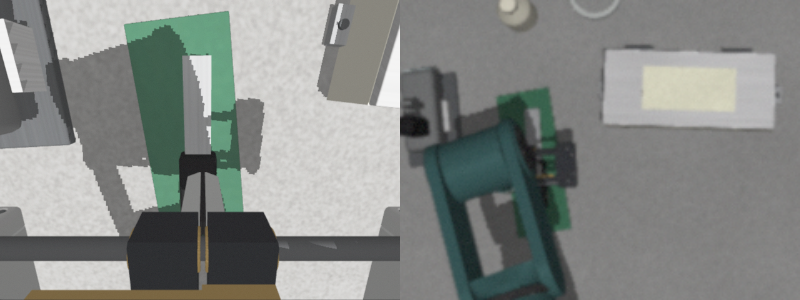

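The wrist view shows the handle still on the mat at px (312,267), with the closed fingers at about (325,275) in full-size px. Next I check where the fingertips actually are against the camera.

```bash
python3 - <<'E'
from tool import *
s=pickle.load(open("w2.pkl","rb"));o=get_obs()
W=cloud(s)
def pr(X): c=s["R"]@np.array(X)+s["t"]; return (c[0]/c[2]*s["fx"]+s["cx"],c[1]/c[2]*s["fy"]+s["cy"])
print("tcp px",pr(o["tool_pos"]))
print(-s["R"].T@s["t"],s["R"].round(3).tolist())
for v in range(240,345,6): print(v,np.round(W[v,300],3),np.round(W[v,325],3),np.round(W[v,342],3))
cv2.imwrite("pics/w2c.png",cv2.resize(s["img"][220:360,240:400],(640,560),interpolation=2)[...,::-1])
E
```

```text
tcp px (np.float64(324.7006650958988), np.float64(272.4573689183867))
[0.54101682 0.24674865 0.21991326] [[0.093, -0.996, 0.0], [-0.958, -0.09, 0.273], [-0.272, -0.026, -0.962]]
240 [0.483 0.255 0.018] [0.484 0.241 0.017] [0.481 0.23  0.004]
246 [0.479 0.255 0.018] [0.48  0.241 0.018] [0.481 0.231 0.017]
252 [0.478 0.254 0.028] [0.48  0.24  0.027] [0.48  0.231 0.027]
258 [0.475 0.254 0.029] [0.477 0.24  0.029] [0.477 0.231 0.028]
264 [0.472 0.254 0.029] [0.473 0.24  0.029] [0.474 0.23  0.027]
270 [0.468 0.253 0.028] [0.47  0.24  0.029] [0.47  0.23  0.027]
276 [0.464 0.253 0.027] [0.466 0.239 0.029] [0.466 0.23  0.027]
282 [0.461 0.253 0.029] [0.47  0.24  0.047] [0.472 0.231 0.05 ]
288 [0.471 0.252 0.059] [0.47  0.24  0.054] [0.472 0.232 0.058]
294 [0.47  0.251 0.065] [0.47  0.24  0.061] [0.472 0.232 0.065]
300 [0.471 0.251 0.072] [0.47  0.24  0.067] [0.472 0.232 0.071]
306 [0.47  0.25  0.077] [0.467 0.239 0.067] [0.472 0.233 0.078]
312 [0.471 0.25  0.084] [0.464 0.239 0.069] [0.472 0.233 0.082]
318 [0.47  0.25  0.087] [0.461 0.239 0.068] [0.473 0.233 0.09 ]
324 [0.47  0.249 0.093] [0.459 0.239 0.07 ] [0.472 0.233 0.093]
330 [0.471 0.249 0.098] [0.456 0.238 0.07 ] [0.472 0.233 0.097]
336 [0.47  0.249 0.101] [0.428 0.236 0.028] [0.471 0.234 0.101]
342 [0.495 0.248 0.145] [0.424 0.235 0.028] [0.495 0.238 0.145]
```

View pics/w2c.png

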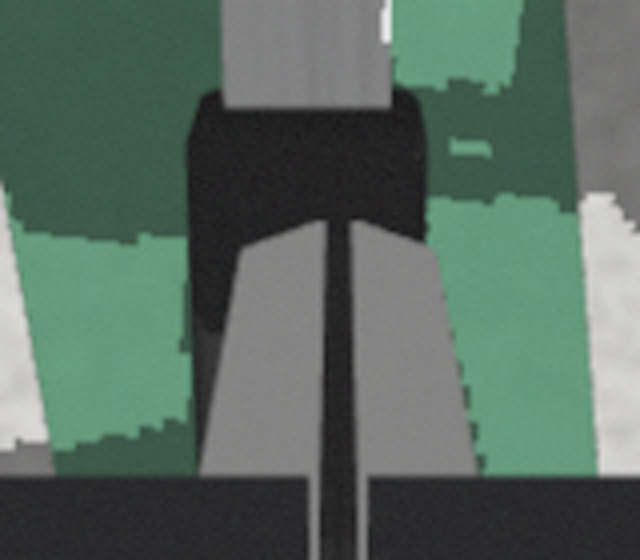

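```bash
python3 - <<'E'
from tool import *
s=pickle.load(open("w1.pkl","rb"));W=cloud(s)
print("w1 tip, tcp was .4619,.2426,.2497")
for u in (258,262,388,394):
  for v in range(268,345,8): print(u,v,np.round(W[v,u],3),s["img"][v,u])
def pr(s,X): c=s["R"]@np.array(X)+s["t"]; return np.round([c[0]/c[2]*s["fx"]+s["cx"],c[1]/c[2]*s["fy"]+s["cy"]])
print(pr(s,[.4615,.24,.25]),pr(s,[.4615,.24+.033,.25]),pr(s,[.4615,.24-.033,.25]))
t=pickle.load(open("t2.pkl","rb"));T=cloud(t)
d=snapshot("side");pickle.dump(d,open("d2.pkl","wb"));print(pr(d,[.461,.239,.01]),pr(d,[.461,.239,.045]))
cv2.imwrite("pics/d2.png",cv2.resize(d["img"][120:260,150:310],(800,600)[:2],interpolation=2)[...,::-1])
o=get_obs();print(o["tool_pos"],o["joint_positions"])
E
```

```text
w1 tip, tcp was .4619,.2426,.2497
258 268 [0.363 0.317 0.001] [100 100  98]
258 276 [0.467 0.273 0.283] [107 107 107]
258 284 [0.466 0.272 0.29 ] [29 31 30]
258 292 [0.464 0.271 0.294] [28 28 30]
258 300 [0.46  0.271 0.295] [26 28 27]
258 308 [0.456 0.27  0.295] [24 26 26]
258 316 [0.452 0.27  0.296] [42 39 42]
258 324 [0.28  0.314 0.001] [180 178 176]
258 332 [ 0.266  0.314 -0.001] [173 171 169]
258 340 [0.254 0.313 0.   ] [171 170 169]
262 268 [ 0.363  0.312 -0.   ] [99 99 98]
262 276 [ 0.352  0.312 -0.   ] [100 100  99]
262 284 [0.463 0.271 0.281] [77 77 75]
262 292 [0.459 0.27  0.283] [70 70 68]
262 300 [0.455 0.27  0.285] [48 49 48]
262 308 [0.45  0.27  0.285] [71 72 71]
262 316 [0.293 0.309 0.001] [178 176 173]
262 324 [ 0.28   0.308 -0.   ] [174 172 171]
262 332 [0.268 0.308 0.002] [172 171 168]
262 340 [ 0.254  0.307 -0.001] [177 177 175]
388 268 [ 0.379  0.144 -0.001] [179 178 177]
388 276 [ 0.367  0.143 -0.   ] [178 176 176]
388 284 [0.47  0.206 0.285] [28 31 28]
388 292 [0.466 0.205 0.285] [32 31 31]
388 300 [0.462 0.205 0.287] [29 31 32]
388 308 [0.458 0.204 0.288] [34 33 34]
388 316 [0.309 0.134 0.001] [174 174 171]
388 324 [ 0.296  0.133 -0.   ] [180 178 177]
388 332 [0.284 0.131 0.001] [178 177 175]
388 340 [ 0.271  0.129 -0.   ] [178 178 176]
394 268 [0.38  0.136 0.   ] [180 178 177]
394 276 [0.474 0.203 0.283] [139 137 137]
394 284 [0.474 0.204 0.293] [107 107 106]
394 292 [0.472 0.205 0.299] [29 26 30]
394 300 [0.469 0.205 0.301] [26 29 30]
394 308 [0.466 0.205 0.303] [28 31 30]
394 316 [0.462 0.205 0.303] [30 28 30]
394 324 [0.458 0.204 0.305] [32 33 31]
394 332 [0.285 0.123 0.001] [164 164 163]
394 340 [0.272 0.121 0.   ] [177 177 174]
[321. 270.] [267. 265.] [374. 275.]
[231. 208.] [230. 198.]
[0.46114796 0.23887253 0.01023838] [ 3.68796740e-01  1.13006736e-01  1.67847382e+00 -7.96580549e-05
  1.35015094e+00  1.84577772e+00]
```

View pics/d2.png

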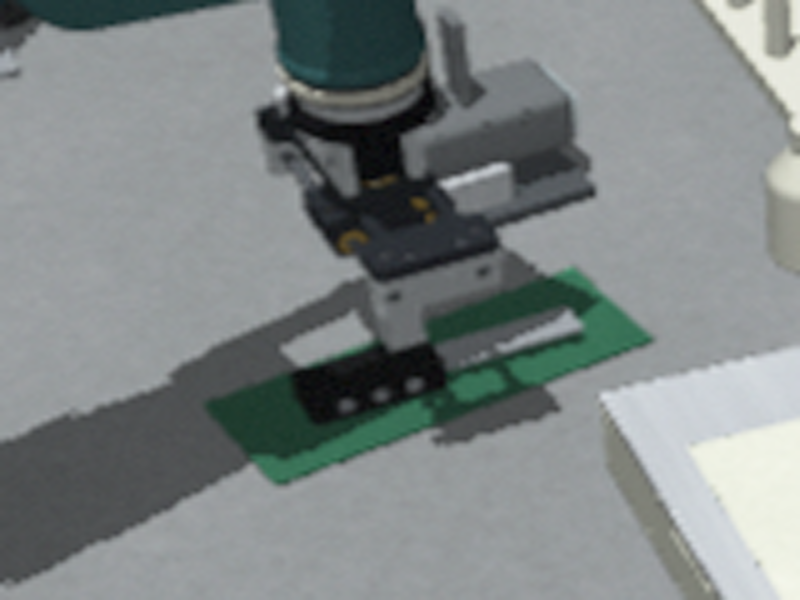

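The fingertips are really about 32 mm above the reported TCP. Both wrist pictures and the side view (fingers hovering over the handle) agree. So I'll take true tip z = reported z + 0.032. Reopen and go lower.

Call:
carry_out(
  commands=[
    [0,0,0,0,0,0],
    [0,0,0,0,0,0],
    [0,0,0,0,0,0],
    [0,0,0,0,0,0],
    [0,0,0,0,0,0],
  ],
  jaw=0.7,
)

```text
time: 4.85
tool_pos: [0.4611, 0.2389, 0.0102]
ee_rot: [3.141, 0.0, 0.094]
wrist_force: [0.2, -0.3, 0.6]
width: 0.0372
finger_force: 0.0
```

Call:
carry_out(
  commands=[
    [0,0,0,0,0,0],
    [0,0,0.01,0,0,0],
    [0,0,0.02,0,0,0],
    [0,0,0.026,0,0,0],
    [0,0,0.031,0,0,0],
  ],
)

```text
time: 5.35
tool_pos: [0.4604, 0.2385, -0.0222]
ee_rot: [3.141, 0.002, 0.094]
wrist_force: [-0.6, -0.1, 0.1]
width: 0.0655
finger_force: 0.0
```

Call:
carry_out(
  commands=[
    [0,0,0,0,0,0],
    [0,0,0,0,0,0],
    [0,0,0,0,0,0],
    [0,0,0,0,0,0],
    [0,0,0,0,0,0],
  ],
  jaw=0,
)

```text
time: 5.85
tool_pos: [0.4616, 0.2392, -0.0202]
ee_rot: [-3.141, -0.001, 0.094]
wrist_force: [0.5, 0.7, 1.3]
width: 0.0337
finger_force: 29.8
```

Call:
carry_out(
  commands=[
    [0,0,0,0,0,0],
    [0,0,0,0,0,0],
    [0,0,0,0,0,0],
    [0,0,0,0,0,0],
    [0,0,0,0,0,0],
  ],
)

```text
time: 6.35
tool_pos: [0.4616, 0.2392, -0.0203]
ee_rot: [-3.141, -0.001, 0.094]
wrist_force: [0.8, 0.6, 2.9]
width: 0.0339
finger_force: 29.8
```

Call:
carry_out(
  commands=[
    [0,0,-0.01,0,0,0],
    [0,0,-0.03,0,0,0],
    [0,0,-0.06,0,0,0],
    [0,0,-0.09,0,0,0],
    [0,0,-0.12,0,0,0],
  ],
)

```text
time: 6.85
tool_pos: [0.4603, 0.2383, 0.0999]
ee_rot: [3.14, 0.002, 0.094]
wrist_force: [0.4, -0.5, -1.0]
width: 0.034
finger_force: 29.8
```

Call:
carry_out(
  commands=[
    [-0.01,0.025,0,0,0,0.02],
    [-0.024,0.065,0,0,0,0.04],
    [-0.038,0.11,0,0,0,0.06],
    [-0.054,0.155,0,0,0,0.08],
    [-0.07,0.2,0,0,0,0.097],
  ],
)

```text
time: 7.35
tool_pos: [0.4088, 0.0315, 0.0991]
ee_rot: [3.141, 0.001, -0.003]
wrist_force: [1.0, -0.7, -0.9]
width: 0.0337
finger_force: 29.8
```

Call:
carry_out(
  commands=[
    [-0.006,0.016,0,0,0,0],
    [-0.012,0.032,0,0,0,0],
    [-0.018,0.048,0,0,0,0],
    [-0.018,0.048,0,0,0,0],
    [-0.018,0.048,0,0,0,0],
  ],
)

```text
time: 7.85
tool_pos: [0.3917, -0.0146, 0.0992]
ee_rot: [-3.141, 0.0, -0.004]
wrist_force: [0.2, 0.6, -0.6]
width: 0.034
finger_force: 29.8
```

```bash
python3 - <<'E'
from tool import *
o=get_obs();print(o["time"],o["tool_pos"],o["ee_rot"])
d={}
for n in("wrist","top","side"):
    s=snapshot(n);d[n]=s
    W=cloud(s);hsv=cv2.cvtColor(s["img"],cv2.COLOR_RGB2HSV);z=W[...,2]
    m=(z>.058)&(z<.070)&(W[...,0]>.5)&(W[...,0]<.7)&(abs(W[...,1])<.18)
    P=W[m];print(n,"cover n",len(P),"zmed",np.median(P[:,2]))
    for b in blobs(s,m,.064,500): print(*b)
    # front edge profile
    for y in (-.1,-.06,-.01,.04,.08):
        q=P[abs(P[:,1]-y)<.01]; print("  y",y,"x",q[:,0].min().round(4) if len(q) else None,q[:,0].max().round(4) if len(q) else None)
    q=m|(hsv[...,2]<0)
    # blade
    b=(z>.105)&(z<.15)&(hsv[...,2]>90)&(hsv[...,1]<60)&(W[...,0]>.40)&(W[...,0]<.53)&(abs(W[...,1]+.01)<.03)
    if b.sum()>20: B=W[b];print("blade",B.min(0).round(4),B.max(0).round(4),np.median(B,0).round(4))
pickle.dump(d,open("d3.pkl","wb"))
cv2.imwrite("pics/w3.png",np.hstack([cv2.resize(d["wrist"]["img"],(400,300)),cv2.resize(d["side"]["img"][150:330,170:410],(400,300))])[...,::-1])
E
```

```text
7.85 [ 0.39172142 -0.01462016  0.0991639 ] [-3.14120957e+00  4.72729770e-04 -4.16894064e-03]
wrist cover n 10996 zmed 0.06398141403914956
[313.6  11.3] [542.5  -8.5] [275.1  12.5] 89.7 10552.0
  y -0.1 x 0.5374 0.5487
  y -0.06 x 0.5376 0.5489
  y -0.01 x 0.5378 0.5491
  y 0.04 x 0.538 0.5495
  y 0.08 x 0.5381 0.5496
blade [ 0.4001 -0.0399  0.126 ] [0.4952 0.0145 0.15  ] [ 0.4541 -0.0163  0.137 ]
top cover n 4165 zmed 0.06530142654450768
[303.5 232.8] [602.  -10.7] [276.  129.9] 89.5 4545.0
  y -0.1 x 0.5367 0.6667
  y -0.06 x 0.5376 0.6593
  y -0.01 x 0.5391 0.6588
  y 0.04 x 0.538 0.6606
  y 0.08 x 0.5392 0.6681
blade [ 0.4429 -0.0295  0.1304] [ 0.4938 -0.0082  0.1463] [ 0.4708 -0.0196  0.1387]
side cover n 4001 zmed 0.06403942097946602
[311.8 242.9] [599.6 -12.1] [282.3 130.6] 89.7 3918.0
  y -0.1 x 0.5353 0.6653
  y -0.06 x 0.5354 0.6613
  y -0.01 x 0.5353 0.658
  y 0.04 x 0.536 0.6633
  y 0.08 x 0.5361 0.6649
blade [ 0.4036 -0.0306  0.1301] [ 0.493  -0.0027  0.1417] [ 0.4538 -0.0181  0.1368]
```

View pics/w3.png

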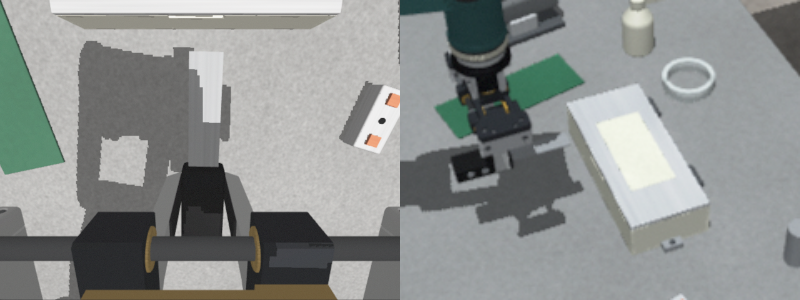

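The wrist view shows the blade pointing at the box, tip at full-size px (330,85), with the cover's front edge at row ~25. I check that the blade is level before inserting.

```bash
python3 - <<'E'
from tool import *
d=pickle.load(open("d3.pkl","rb"))
for n in("wrist","side"):
    s=d[n];W=cloud(s);hsv=cv2.cvtColor(s["img"],cv2.COLOR_RGB2HSV);z=W[...,2]
    b=(z>.12)&(z<.15)&(hsv[...,2]>80)&(hsv[...,1]<60)&(W[...,0]>.412)&(W[...,0]<.53)&(abs(W[...,1]+.015)<.018)
    P=W[b];print(n,len(P))
    for x in np.arange(.415,.5,.01):
        q=P[abs(P[:,0]-x)<.005]
        if len(q): print(round(x,3),len(q),"z",np.median(q[:,2]).round(4),"y",q[:,1].min().round(4),q[:,1].max().round(4))
    q=np.polyfit(P[:,0],P[:,2],1);print("slope",q[0])
E
```

```text
wrist 9262
0.415 742 z 0.137 y -0.0272 -0.0033
0.425 971 z 0.137 y -0.0275 -0.0035
0.435 1028 z 0.137 y -0.0277 -0.0037
0.445 1073 z 0.137 y -0.0278 -0.0039
0.455 1102 z 0.137 y -0.0281 -0.004
0.465 1190 z 0.137 y -0.0283 -0.0043
0.475 1211 z 0.137 y -0.0287 -0.005
0.485 1297 z 0.137 y -0.0292 -0.0051
0.495 648 z 0.1369 y -0.0292 -0.0053
slope -0.000989686096782917
side 265
0.415 24 z 0.1371 y -0.0282 -0.0066
0.425 31 z 0.1372 y -0.0306 -0.0038
0.435 30 z 0.1362 y -0.0268 -0.0046
0.445 32 z 0.1365 y -0.0298 -0.0039
0.455 35 z 0.1364 y -0.0281 -0.002
0.465 36 z 0.1369 y -0.03 0.0002
0.475 31 z 0.1374 y -0.03 -0.0033
0.485 34 z 0.1368 y -0.0292 -0.0039
0.495 12 z 0.1372 y -0.03 -0.0043
slope 0.003107775766645833
```

Call:
carry_out(
  commands=[
    [0,-0.001,0.02,0,0,-0.01],
    [0,-0.003,0.045,0,0,-0.02],
    [0,-0.005,0.065,0,0,-0.02],
    [0,-0.005,0.078,0,0,-0.02],
    [0,-0.005,0.0837,0,0,-0.02],
  ],
)

```text
time: 8.5
tool_pos: [0.3912, -0.0091, 0.0142]
ee_rot: [-3.141, 0.003, 0.018]
wrist_force: [0.4, 0.5, -0.3]
width: 0.0339
finger_force: 29.8
```

Call:
carry_out(
  commands=[
    [0.01,0,0,0,0,0],
    [0.02,0,0,0,0,0],
    [0.03,0,0,0,0,0],
    [0.033,0,0,0,0,0],
    [0.033,0,0,0,0,0],
  ],
)

```text
time: 9.0
tool_pos: [0.4261, -0.0093, 0.0161]
ee_rot: [3.141, -0.001, 0.017]
wrist_force: [0.1, 0.5, -0.9]
width: 0.0337
finger_force: 29.8
```

```bash
python3 - <<'E'
from tool import *
o=get_obs();print(o["tool_pos"],o["ee_rot"])
s=snapshot("wrist");W=cloud(s);hsv=cv2.cvtColor(s["img"],cv2.COLOR_RGB2HSV);z=W[...,2]
b=(z>.045)&(z<.0615)&(hsv[...,2]>60)&(hsv[...,1]<60)&(W[...,0]>.445)&(W[...,0]<.5345)&(abs(W[...,1]+.012)<.018)
P=W[b]
for x in np.arange(.45,.54,.01):
    q=P[abs(P[:,0]-x)<.005]
    if len(q): print(round(x,3),len(q),"z",np.median(q[:,2]).round(4),"y",q[:,1].min().round(4),q[:,1].max().round(4))
m=(abs(z-.064)<.003)&(W[...,0]>.52)&(W[...,0]<.6)
for y in(-.1,-.01,.08):
    q=W[m&(abs(W[...,1]-y)<.01)];print(y,np.percentile(q[:,0],0.5) if len(q) else None,np.median(q[:,2]) if len(q) else None)
cv2.imwrite("pics/w4.png",s["img"][0:240,120:520][...,::-1])
E
```

```text
[ 0.42613524 -0.00933752  0.01609808] [ 3.14130901e+00 -8.01258480e-04  1.68881638e-02]
0.45 931 z 0.0539 y -0.0213 0.0025
0.46 968 z 0.0539 y -0.0214 0.0025
0.47 1024 z 0.054 y -0.0214 0.0025
0.48 1070 z 0.0539 y -0.0214 0.0025
0.49 1135 z 0.0539 y -0.0214 0.0025
0.5 1175 z 0.0539 y -0.0216 0.0025
0.51 1228 z 0.054 y -0.0218 0.002
0.52 1297 z 0.054 y -0.0218 0.0021
0.53 551 z 0.0539 y -0.0218 0.002
-0.1 0.5376385055838481 0.06415750853876445
-0.01 0.5380389553973997 0.06413346293137093
0.08 0.5385275597612283 0.06409539362343641
```

Call:
carry_out(
  commands=[
    [0.006,0,0,0,0,0],
    [0.012,0,0,0,0,0],
    [0.018,0,0,0,0,0],
    [0.024,0,0,0,0,0],
    [0.03,0,0,0,0,0],
  ],
)

```text
time: 9.55
tool_pos: [0.4556, -0.0087, 0.0156]
ee_rot: [3.142, -0.0, 0.017]
wrist_force: [0.8, -0.1, -0.7]
width: 0.0339
finger_force: 29.8
```

Call:
carry_out(
  commands=[
    [0.002,0,-0.001,0,0,0],
    [0.002,0,-0.003,0,0,0],
    [0.002,0,-0.006,0,0,0],
    [0.002,0,-0.009,0,0,0],
    [0.002,0,-0.012,0,0,0],
  ],
)

```text
time: 10.05
tool_pos: [0.4565, -0.0089, 0.0273]
ee_rot: [3.141, 0.001, 0.016]
wrist_force: [0.9, -1.1, -4.9]
width: 0.0339
finger_force: 30.0
```

```bash
python3 - <<'E'
from tool import *
o=get_obs();print(o["tool_pos"],o["ee_rot"],o["wrist_force"],o["wrist_torque"])
s=snapshot("wrist");W=cloud(s);hsv=cv2.cvtColor(s["img"],cv2.COLOR_RGB2HSV);z=W[...,2]
b=(z>.05)&(z<.0745)&(hsv[...,2]>60)&(hsv[...,1]<60)&(W[...,0]>.475)&(W[...,0]<.53)&(abs(W[...,1]+.012)<.010)
P=W[b];print("blade slope,z@.5",np.polyfit(P[:,0]-.5,P[:,2],1))
for y in(-.1,-.05,.08):
    q=W[(abs(W[...,1]-y)<.01)&(z>.058)&(z<.12)&(W[...,0]>.525)&(W[...,0]<.57)];print(y,len(q),q.min(0) if len(q) else 0,q[:,2].max() if len(q) else 0, np.polyfit(q[:,0],q[:,2],1) if len(q)>9 else 0)
E
```

```text
[ 0.45650479 -0.00894138  0.02734998] [3.14105760e+00 9.77429322e-04 1.64333634e-02] [ 0.8616572  -1.09226089 -4.8783603 ] [-0.2045802   0.13254291 -0.15843047]
blade slope,z@.5 [-0.0434151   0.06316802]
-0.1 3674 [ 0.53791301 -0.109999    0.06150844] 0.07139597586018348 [-0.0334664   0.08727145]
-0.05 3675 [ 0.53820726 -0.05999461  0.06233814] 0.07103908917881072 [-0.02077066  0.08032965]
0.08 3626 [0.53881567 0.07000061 0.06208307] 0.07206694462977901 [-0.03450659  0.08788605]
```

The blade is lifting the cover and tilting slightly in the grip. I'll continue in small steps and counter-rotate.

Call:
carry_out(
  commands=[
    [0,0,-0.003,0,0.02,0],
    [0,0,-0.007,0,0.04,0],
    [0.001,0,-0.011,0,0.05,0],
    [0.002,0,-0.015,0,0.06,0],
    [0.003,0,-0.02,0,0.06,0],
  ],
)

```text
time: 10.6
tool_pos: [0.459, -0.0084, 0.0477]
ee_rot: [-3.141, -0.059, 0.017]
wrist_force: [-1.1, 0.5, -4.0]
width: 0.0338
finger_force: 30.0
```

```bash
cat > chk.py <<'E'
from tool import *
o=get_obs();print(o["time"],o["tool_pos"].round(4),o["ee_rot"].round(3),o["wrist_force"].round(1),o["wrist_torque"].round(2))
s=snapshot("wrist");W=cloud(s);hsv=cv2.cvtColor(s["img"],cv2.COLOR_RGB2HSV);z=W[...,2]
R=Ro.from_euler('xyz',o["ee_rot"]);L=R.inv().apply((W-o["tool_pos"]).reshape(-1,3)).reshape(W.shape)
b=(L[...,0]>.03)&(L[...,0]<.1)&(abs(L[...,1])<.018)&(L[...,2]>-.07)&(L[...,2]<-.005)&(hsv[...,2]>50)&(hsv[...,1]<60)
P=L[b];k=np.polyfit(P[:,0],P[:,2],1);print("blade in tool: n",len(P),"xmax",P[:,0].max().round(3),"pitch",k[0].round(3),"z@.06",np.polyval(k,.06).round(4))
t=snapshot("side");T=cloud(t)
q=T[(abs(T[...,1]+.08)<.04)&(T[...,2]>.058)&(T[...,0]>.51)&(T[...,0]<.7)&(T[...,2]<.26)]
if len(q)>20:
    k=np.polyfit(q[:,0],q[:,2],1);print("cover n",len(q),"angle",-np.arctan(k[0]).round(3),"x",q[:,0].min().round(3),q[:,0].max().round(3),"zmax",q[:,2].max().round(3))
E
python3 chk.py
```

```text
10.6 [ 0.459  -0.0084  0.0477] [-3.141 -0.059  0.017] [-1.1  0.5 -4. ] [0.05 0.63 0.01]
blade in tool: n 8138 xmax 0.1 pitch 0.05 z@.06 -0.0265
cover n 1241 angle 0.132 x 0.535 0.667 zmax 0.088
```

Call:
carry_out(
  commands=[
    [0.0015,0,-0.005,0,0,0],
    [0.0035,0,-0.0095,0,0,0],
    [0.0068,0,-0.018,0,0,0],
    [0.0115,0,-0.0265,0,0,0],
    [0.017,0,-0.0345,0,0,0],
  ],
)

```text
time: 11.2
tool_pos: [0.4753, -0.0084, 0.084]
ee_rot: [3.141, -0.06, 0.017]
wrist_force: [-2.7, 0.5, -3.4]
width: 0.0337
finger_force: 30.0
```

```bash
python3 chk.py
```

```text
11.2 [ 0.4753 -0.0084  0.084 ] [ 3.141 -0.06   0.017] [-2.7  0.5 -3.4] [ 0.05  0.95 -0.03]
blade in tool: n 7123 xmax 0.1 pitch 0.217 z@.06 -0.0141
cover n 1100 angle 0.312 x 0.535 0.666 zmax 0.11
```

Call:
carry_out(
  commands=[
    [0.002,0,-0.002,0,0.03,0],
    [0.004,0,-0.004,0,0.06,0],
    [0.006,0,-0.006,0,0.09,0],
    [0.008,0,-0.0085,0,0.12,0],
    [0.01,0,-0.011,0,0.15,0],
  ],
)

```text
time: 11.8
tool_pos: [0.4841, -0.0082, 0.0947]
ee_rot: [3.142, -0.212, 0.017]
wrist_force: [0.4, -0.6, -5.1]
width: 0.0337
finger_force: 30.0
```

```bash
python3 chk.py
```

```text
11.8 [ 0.4841 -0.0082  0.0947] [ 3.142 -0.212  0.017] [ 0.4 -0.6 -5.1] [ 0.05  0.46 -0.03]
blade in tool: n 1119 xmax 0.045 pitch 0.634 z@.06 0.0054
cover n 1081 angle 0.339 x 0.535 0.665 zmax 0.113
```

```bash
python3 - <<'E'
from tool import *
a=snapshot("side")["img"];b=snapshot("wrist")["img"]
cv2.imwrite("pics/s5.png",np.hstack([cv2.resize(a[130:310,170:370],(444,400),interpolation=2),cv2.resize(b[0:400,150:500],(350,400))])[...,::-1])
E
```

```text
(no output)
```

View pics/s5.png

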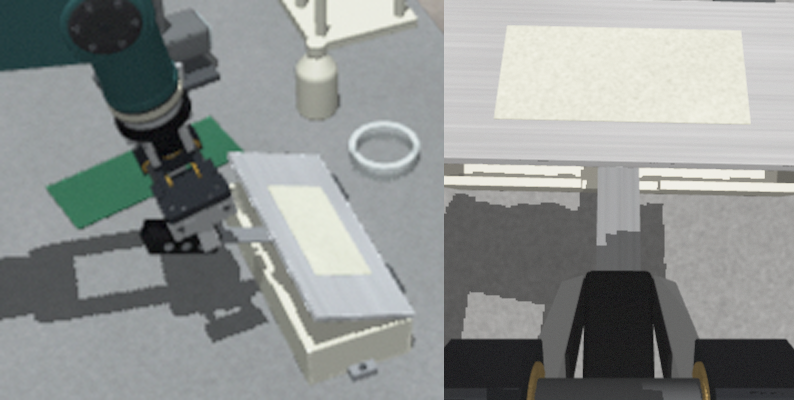

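The side view shows the cover raised about 0.4 rad, with the blade under its edge (side crop px (250,235)) and tilted in the grip. I measure the blade's world slope.

```bash
cat > bl.py <<'E'
from tool import *
def blade(show=True):
    s=snapshot("wrist");o=get_obs();W=cloud(s);hsv=cv2.cvtColor(s["img"],cv2.COLOR_RGB2HSV)
    R=Ro.from_euler('xyz',o["ee_rot"]);L=R.inv().apply((W-o["tool_pos"]).reshape(-1,3)).reshape(W.shape)
    # middle strip: tool y within 8mm, bright; walk from handle front
    m=(abs(L[...,1])<.008)&(hsv[...,2]>75)&(hsv[...,1]<50)&(L[...,0]>.015)&(L[...,0]<.13)&(L[...,2]>-.08)&(L[...,2]<.03)&(W[...,2]>.02)
    P=L[m]
    for x in np.arange(.02,.13,.01):
        q=P[abs(P[:,0]-x)<.005]
        if len(q)>5: print("toolx",x.round(3),len(q),"z med/min/max",np.percentile(q[:,2],[50,2,98]).round(4))
    print(o["time"],o["tool_pos"].round(4),o["ee_rot"].round(3),o["wrist_force"].round(1))
    # cover edge from wrist: off-centre strip
    for y0 in(-.08,.06):
        c=W[(abs(W[...,1]-y0)<.01)&(W[...,2]>.06)&(W[...,0]>.5)&(W[...,0]<.72)]
        if len(c): i=c[:,0].argmin(); print("edge y",y0,c[i].round(4),"slope",np.polyfit(c[:,0],c[:,2],1)[0].round(3))
blade()
E
python3 bl.py
```

```text
toolx 0.02 606 z med/min/max [-0.0205 -0.0242 -0.0171]
toolx 0.03 593 z med/min/max [-0.0139 -0.0178 -0.0103]
toolx 0.04 566 z med/min/max [-0.0073 -0.011  -0.0036]
toolx 0.05 531 z med/min/max [-0.0008 -0.004   0.003 ]
toolx 0.06 491 z med/min/max [0.0051 0.002  0.0083]
toolx 0.07 501 z med/min/max [0.0031 0.0004 0.0063]
toolx 0.08 499 z med/min/max [0.0092 0.0059 0.0127]
toolx 0.09 484 z med/min/max [0.0157 0.0124 0.0191]
toolx 0.1 448 z med/min/max [0.0222 0.0184 0.0258]
toolx 0.11 314 z med/min/max [0.0277 0.0249 0.0299]
12.05 [ 0.4839 -0.0082  0.0949] [ 3.141 -0.21   0.017] [-2.6  0.1 -3.5]
edge y -0.08 [ 0.5465 -0.0777  0.1033] slope -0.383
edge y 0.06 [0.5472 0.0642 0.1018] slope -0.382
```

The blade now lies flush with the cover (slope ≈0.38) because it slipped in the grip. Pushing it in deeper shortens the lever arm on the grip, and after that I'll turn the whole hand about the hinge.

Call:
carry_out(
  commands=[
    [0.005,0,0.005,0,0,0],
    [0.011,0,0.009,0,0,0],
    [0.018,0,0.014,0,0,0],
    [0.025,0,0.019,0,0,0],
    [0.032,0,0.024,0,0,0],
  ],
)

```text
time: 12.55
tool_pos: [0.5221, -0.0076, 0.0778]
ee_rot: [3.141, -0.211, 0.017]
wrist_force: [-0.4, -0.1, -1.5]
width: 0.0341
finger_force: 30.0
```

```bash
python3 bl.py; cat > rot.py <<'E'
from tool import *
import sys
o=get_obs();R0=Ro.from_euler('xyz',o["ee_rot"]);h=np.array([float(sys.argv[2]),0,.056])
for a in np.linspace(0,float(sys.argv[1]),6)[1:]:
    Q=Ro.from_rotvec([0,a,0])
    p=h+Q.apply(o["tool_pos"]-h); print(np.round(R0.inv().apply(p-o["tool_pos"]),4),np.round((R0.inv()*Q*R0).as_rotvec(),3))
E
python3 rot.py .4 .659
```

```text
toolx 0.02 619 z med/min/max [-0.0213 -0.0251 -0.0178]
toolx 0.03 461 z med/min/max [-0.0203 -0.025  -0.0154]
toolx 0.04 636 z med/min/max [-0.02   -0.0237 -0.0161]
toolx 0.05 593 z med/min/max [-0.0134 -0.0171 -0.01  ]
toolx 0.06 553 z med/min/max [-0.0075 -0.0108 -0.0038]
toolx 0.07 544 z med/min/max [-0.0009 -0.0044  0.0027]
toolx 0.08 509 z med/min/max [0.0057 0.002  0.0093]
toolx 0.09 490 z med/min/max [0.0123 0.0089 0.0161]
toolx 0.1 458 z med/min/max [0.019  0.0154 0.0226]
toolx 0.11 440 z med/min/max [0.0255 0.0219 0.0296]
toolx 0.12 31 z med/min/max [0.0296 0.0287 0.03  ]
12.6 [ 0.5225 -0.0076  0.0771] [-3.142 -0.211  0.017] [ 0.5 -0.6 -1.5]
edge y -0.08 [ 0.5    -0.0806  0.2095] slope -1.117
edge y 0.06 [0.5    0.0655 0.2072] slope -1.196
[ 0.0043  0.     -0.0102] [ 0.001 -0.08   0.   ]
[ 0.0095  0.0001 -0.0199] [ 0.003 -0.16   0.001]
[ 0.0154  0.0001 -0.0293] [ 0.004 -0.24   0.001]
[ 0.022   0.0002 -0.0381] [ 0.005 -0.32   0.001]
[ 0.0293  0.0003 -0.0464] [ 0.007 -0.4    0.001]
```

Call:
carry_out(
  commands=[
    [0.0043,0,-0.0115,0,-0.08,0],
    [0.0095,0,-0.0215,0,-0.16,0],
    [0.0154,0,-0.031,0,-0.24,0],
    [0.022,0,-0.04,0,-0.32,0],
    [0.0293,0,-0.0484,0,-0.4,0],
  ],
)

```text
time: 13.1
tool_pos: [0.5383, -0.0072, 0.1311]
ee_rot: [3.141, 0.196, 0.017]
wrist_force: [-2.0, -0.2, -2.6]
width: 0.0337
finger_force: 30.0
```

```bash
sed -i 's/W\[...,0\]>.5)&(W\[...,0\]<.72)\]/W[...,0]>.53)\&(W[...,0]<.66)\&(W[...,2]<.2)]/' bl.py; python3 bl.py; python3 rot.py .4 .659
```

```text
toolx 0.02 607 z med/min/max [-0.0188 -0.0222 -0.0149]
toolx 0.03 489 z med/min/max [-0.0192 -0.0214 -0.0135]
toolx 0.04 612 z med/min/max [-0.0154 -0.0189 -0.0116]
toolx 0.05 562 z med/min/max [-0.0093 -0.0129 -0.0066]
toolx 0.06 548 z med/min/max [-0.0038 -0.0071 -0.0003]
toolx 0.07 536 z med/min/max [ 0.0022 -0.0009  0.0061]
toolx 0.08 503 z med/min/max [0.0084 0.0051 0.012 ]
toolx 0.09 479 z med/min/max [0.0146 0.0113 0.018 ]
toolx 0.1 458 z med/min/max [0.0208 0.0177 0.0241]
toolx 0.11 392 z med/min/max [0.0266 0.0237 0.0298]
toolx 0.12 6 z med/min/max [0.0298 0.0295 0.03  ]
13.15 [ 0.5419 -0.0074  0.13  ] [-3.141  0.195  0.017] [ 2.  -0.2 -1.9]
edge y -0.08 [ 0.5707 -0.076   0.1391] slope -0.914
edge y 0.06 [0.5713 0.0621 0.1388] slope -0.913
[ 0.0044  0.0001 -0.0102] [ 0.001 -0.08  -0.   ]
[ 0.0096  0.0002 -0.0199] [ 0.003 -0.16  -0.001]
[ 0.0156  0.0003 -0.0293] [ 0.004 -0.24  -0.001]
[ 0.0222  0.0005 -0.0381] [ 0.005 -0.32  -0.001]
[ 0.0296  0.0006 -0.0464] [ 0.007 -0.4   -0.001]
```

Call:
carry_out(
  commands=[
    [0.0044,0,-0.0105,0,-0.08,0],
    [0.0096,0,-0.0204,0,-0.16,0],
    [0.0156,0,-0.0298,0,-0.24,0],
    [0.0222,0,-0.0388,0,-0.32,0],
    [0.0296,0,-0.0472,0,-0.4,0],
  ],
)

```text
time: 13.65
tool_pos: [0.5774, -0.0068, 0.1718]
ee_rot: [3.141, 0.592, 0.016]
wrist_force: [-2.6, -2.0, -2.8]
width: 0.0336
finger_force: 30.0
```

```bash
python3 bl.py; python3 rot.py .3 .659; python3 -c "from bench import *;print(get_obs()['joint_positions'])"
```

```text
toolx 0.02 583 z med/min/max [-0.0215 -0.0251 -0.018 ]
toolx 0.03 504 z med/min/max [-0.0233 -0.0256 -0.0197]
toolx 0.04 582 z med/min/max [-0.0185 -0.0217 -0.0149]
toolx 0.05 574 z med/min/max [-0.0124 -0.0157 -0.0094]
toolx 0.06 550 z med/min/max [-0.0067 -0.01   -0.0036]
toolx 0.07 512 z med/min/max [-0.0007 -0.0041  0.0027]
toolx 0.08 501 z med/min/max [0.0054 0.0019 0.0088]
toolx 0.09 482 z med/min/max [0.0117 0.0081 0.0149]
toolx 0.1 443 z med/min/max [0.0176 0.0145 0.021 ]
toolx 0.11 430 z med/min/max [0.0238 0.0203 0.0278]
toolx 0.12 170 z med/min/max [0.0287 0.0272 0.0299]
13.7 [ 0.5794 -0.0068  0.166 ] [-3.141  0.599  0.017] [-0.  -0.7 -6.3]
edge y -0.08 [ 0.6101 -0.0723  0.1672] slope -2.169
edge y 0.06 [0.6112 0.0622 0.1672] slope -2.169
[ 0.003   0.0001 -0.0076] [ 0.001 -0.06  -0.001]
[ 0.0064  0.0002 -0.015 ] [ 0.002 -0.12  -0.001]
[ 0.0103  0.0004 -0.0221] [ 0.003 -0.18  -0.002]
[ 0.0146  0.0005 -0.029 ] [ 0.003 -0.24  -0.002]
[ 0.0193  0.0006 -0.0357] [ 0.004 -0.3   -0.003]
[-0.07552716  0.68120094  0.7316777  -0.07098573  2.32460535  1.44542955]
```

Call:
carry_out(
  commands=[
    [-0.0136,0,-0.004,0,0,0],
    [-0.0272,0,-0.008,0,0,0],
    [-0.041,0,-0.012,0,0,0],
    [-0.0546,0,-0.016,0,0,0],
    [-0.0682,0,-0.02,0,0,0],
  ],
)

```text
time: 14.2
tool_pos: [0.5302, -0.0073, 0.2299]
ee_rot: [3.141, 0.585, 0.017]
wrist_force: [-0.3, 0.5, -2.0]
width: 0.0336
finger_force: 30.0
```

Call:
carry_out(
  commands=[
    [0.0023,0,0.0074,0,0.08,0],
    [0.0046,0,0.0148,0,0.16,0],
    [0.0068,0,0.0222,0,0.24,0],
    [0.0091,0,0.0296,0,0.32,0],
    [0.0114,0,0.037,0,0.4,0],
  ],
)

```text
time: 14.7
tool_pos: [0.5196, -0.0076, 0.1911]
ee_rot: [3.141, 0.184, 0.017]
wrist_force: [0.1, 0.7, -1.6]
width: 0.0336
finger_force: 30.0
```

Call:
carry_out(
  commands=[
    [-0.0008,0,0.0077,0,0.08,0],
    [-0.0016,0,0.0154,0,0.16,0],
    [-0.0023,0,0.0232,0,0.24,0],
    [-0.0031,0,0.0309,0,0.32,0],
    [-0.0039,0,0.0386,0,0.4,0],
  ],
)

```text
time: 15.2
tool_pos: [0.5083, -0.0077, 0.1536]
ee_rot: [3.141, -0.216, 0.017]
wrist_force: [-0.4, 0.2, -1.1]
width: 0.0338
finger_force: 30.0
```

```bash
python3 bl.py
```

```text
toolx 0.02 487 z med/min/max [-0.0267 -0.03   -0.0238]
toolx 0.03 623 z med/min/max [-0.0212 -0.0246 -0.0175]
toolx 0.04 563 z med/min/max [-0.0148 -0.0183 -0.0112]
toolx 0.05 552 z med/min/max [-0.0083 -0.0119 -0.0048]
toolx 0.06 510 z med/min/max [-0.0021 -0.0056  0.0016]
toolx 0.07 527 z med/min/max [0.0044 0.0006 0.008 ]
toolx 0.08 453 z med/min/max [0.0108 0.0073 0.0142]
toolx 0.09 130 z med/min/max [0.0147 0.013  0.0163]
toolx 0.11 300 z med/min/max [0.0037 0.0022 0.0056]
toolx 0.12 257 z med/min/max [0.0038 0.0016 0.0292]
15.25 [ 0.5031 -0.007   0.1494] [-3.141 -0.209  0.017] [-3.8  1.2 -4.3]
edge y -0.08 [ 0.6109 -0.0744  0.1695] slope -1.807
edge y 0.06 [0.6116 0.0569 0.169 ] slope -1.812
```

Call:
carry_out(
  commands=[
    [0.008,0,0.0017,0,0,0],
    [0.016,0,0.0034,0,0,0],
    [0.024,0,0.005,0,0,0],
    [0.032,0,0.0067,0,0,0],
    [0.04,0,0.0084,0,0,0],
  ],
)

```text
time: 15.75
tool_pos: [0.5508, -0.0071, 0.1519]
ee_rot: [-3.142, -0.207, 0.017]
wrist_force: [-3.1, 0.1, -0.9]
width: 0.0339
finger_force: 30.0
```

Call:
carry_out(
  commands=[
    [0.004,0,0.0008,0,0,0],
    [0.008,0,0.0017,0,0,0],
    [0.012,0,0.0025,0,0,0],
    [0.016,0,0.0034,0,0,0],
    [0.02,0,0.0042,0,0,0],
  ],
)

```text
time: 16.25
tool_pos: [0.571, -0.0068, 0.1528]
ee_rot: [3.141, -0.211, 0.017]
wrist_force: [-2.6, -1.4, 0.0]
width: 0.0333
finger_force: 30.0
```

```bash
cat > cov.py <<'E'
from tool import *
# underside/outer line of cover in xz, from side and top views, away from the middle
for n in("wrist","side"):
    T=cloud(snapshot(n))
    for y0 in(-.1,.08):
        q=T[(abs(T[...,1]-y0)<.03)&(T[...,2]>.08)&(T[...,0]>.55)&(T[...,0]<.72)&(T[...,2]<.2)]
        if len(q)>20:
            k=np.polyfit(q[:,2],q[:,0],1);print(n,y0,len(q),"angle",round(np.pi/2+np.arctan(k[0]),3),"x@.15",np.polyval(k,.15).round(4),"zmax",q[:,2].max().round(3))
o=get_obs();print(o["time"],o["tool_pos"].round(4),o["ee_rot"].round(3),o["wrist_force"].round(1))
E
python3 cov.py
```

```text
wrist -0.1 3856 angle 1.558 x@.15 0.6556 zmax 0.181
wrist 0.08 3874 angle 1.558 x@.15 0.6565 zmax 0.18
side -0.1 339 angle 1.544 x@.15 0.6543 zmax 0.182
side 0.08 249 angle 1.547 x@.15 0.6552 zmax 0.184
16.35 [ 0.5715 -0.0068  0.1528] [ 3.141 -0.211  0.017] [-0.6 -1.3 -0.7]
```

Call:
carry_out(
  commands=[
    [0.002,0,0.0004,0,0,0],
    [0.004,0,0.0008,0,0,0],
    [0.006,0,0.0012,0,0,0],
    [0.008,0,0.0017,0,0,0],
    [0.008,0,0.0017,0,0,0],
  ],
)

```text
time: 16.85
tool_pos: [0.5793, -0.0066, 0.1525]
ee_rot: [3.142, -0.211, 0.017]
wrist_force: [-1.5, -0.8, -1.4]
width: 0.0333
finger_force: 30.0
```

```bash
python3 cov.py
```

```text
wrist -0.1 5010 angle 1.637 x@.15 0.6636 zmax 0.181
wrist 0.08 5043 angle 1.638 x@.15 0.6645 zmax 0.181
side -0.1 404 angle 1.621 x@.15 0.6618 zmax 0.181
side 0.08 284 angle 1.626 x@.15 0.6628 zmax 0.182
16.95 [ 0.5792 -0.0066  0.1525] [ 3.142 -0.211  0.017] [-1.  -1.7 -1.1]
```

Cover is at its stop. Now take the tool back to the mat.

Call:
carry_out(
  commands=[
    [-0.02,0,-0.004,0,0,0],
    [-0.045,0,-0.0095,0,0,0],
    [-0.07,0,-0.015,0,0,0],
    [-0.095,0,-0.02,0,0,0],
    [-0.117,0,-0.025,0,0,0],
  ],
)

```text
time: 17.45
tool_pos: [0.4587, -0.0084, 0.1527]
ee_rot: [-3.141, -0.212, 0.017]
wrist_force: [-0.2, -1.2, -1.7]
width: 0.0337
finger_force: 30.0
```

```bash
python3 bl.py; python3 - <<'E'
from tool import *
T=Ro.from_euler('z',.2)*Ro.from_euler('y',-.57)*Ro.from_euler('x',np.pi)
print(goto([.4756,.2475,.12],T.as_euler('xyz')),T.as_euler('xyz'))
s=snapshot("wrist");o=get_obs();W=cloud(s);hsv=cv2.cvtColor(s["img"],cv2.COLOR_RGB2HSV)
R=Ro.from_euler('xyz',o["ee_rot"]);L=R.inv().apply((W-o["tool_pos"]).reshape(-1,3)).reshape(W.shape)
for x in(.03,.05,.07,.085):
    m=(abs(L[...,0]-x)<.004)&(abs(L[...,2]-(-.0395+.64*x))<.006)&(abs(L[...,1])<.03)&(hsv[...,2]>60);q=L[m][:,1];print(x,q.min().round(4),q.max().round(4))
E
```

```text
toolx 0.02 642 z med/min/max [-0.0217 -0.0255 -0.0179]
toolx 0.03 606 z med/min/max [-0.0154 -0.0189 -0.0118]
toolx 0.04 563 z med/min/max [-0.0089 -0.0127 -0.0052]
toolx 0.05 534 z med/min/max [-0.0025 -0.0057  0.0013]
toolx 0.06 524 z med/min/max [0.0041 0.0005 0.0078]
toolx 0.07 502 z med/min/max [0.0104 0.0069 0.014 ]
toolx 0.08 427 z med/min/max [0.0167 0.0135 0.02  ]
17.5 [ 0.456  -0.0082  0.1527] [-3.142 -0.209  0.017] [-2.7  1.3 -2.8]
edge y -0.08 [ 0.6572 -0.0734  0.0632] slope 4.469
edge y 0.06 [0.6581 0.0614 0.0617] slope 1.363
(array([ 0.0167, -0.2553,  0.037 ]), array([ 0.0697,  0.3596, -0.17  ])) [ 3.14159265 -0.57        0.2       ]
0.03 -0.0122 0.0115
0.05 -0.0121 0.0113
0.07 -0.0107 0.011Traceback (most recent call last):
  File "<stdin>", line 7, in <module>
    return umr_minimum(a, axis, None, out, keepdims, initial, where)
ValueError: zero-size array to reduction operation minimum which has no identity
```

Call:
carry_out(
  commands=[
    [0.0015,-0.02,0.002,0,0,0],
    [0.003,-0.047,0.006,0,0,0],
    [0.005,-0.075,0.01,0,0,0],
    [0.007,-0.1,0.014,0,0,0],
    [0.0084,-0.128,0.0185,0,0,0],
  ],
)

```text
time: 18.05
tool_pos: [0.4706, 0.1211, 0.1364]
ee_rot: [-3.141, -0.212, 0.017]
wrist_force: [0.8, 0.1, -0.7]
width: 0.034
finger_force: 30.0
```

Call:
carry_out(
  commands=[
    [0.0015,-0.028,0.004,0,0,0],
    [0.003,-0.055,0.008,0,0,0],
    [0.005,-0.082,0.012,0,0,0],
    [0.007,-0.107,0.016,0,0,0],
    [0.0084,-0.128,0.0185,0,0,0],
  ],
)

```text
time: 18.55
tool_pos: [0.48, 0.2502, 0.1194]
ee_rot: [-3.14, -0.211, 0.018]
wrist_force: [-0.0, 0.2, -1.6]
width: 0.0339
finger_force: 30.0
```

Call:
carry_out(
  commands=[
    [0,0,0,0.017,0.09,-0.042],
    [0,0,0,0.035,0.18,-0.085],
    [0,0,0,0.052,0.27,-0.128],
    [0,0,0,0.07,0.36,-0.17],
    [0,0,0,0.07,0.36,-0.17],
  ],
)

```text
time: 19.05
tool_pos: [0.4755, 0.2469, 0.1154]
ee_rot: [3.141, -0.565, 0.201]
wrist_force: [-0.0, -0.4, -2.4]
width: 0.0341
finger_force: 30.0
```

Call:
carry_out(
  commands=[
    [0,0,0,0,0,0],
    [0,0,0,0,0,0],
    [0,0,0,0,0,0],
    [0,0,0,0,0,0],
    [0,0,0,0,0,0],
  ],
)

```text
time: 19.55
tool_pos: [0.4797, 0.2479, 0.1203]
ee_rot: [-3.141, -0.571, 0.199]
wrist_force: [-0.2, -0.0, -1.4]
width: 0.0337
finger_force: 30.0
```

```bash
python3 - <<'E'
from tool import *
s=snapshot("wrist");o=get_obs();W=cloud(s);hsv=cv2.cvtColor(s["img"],cv2.COLOR_RGB2HSV);z=W[...,2]
print(o["tool_pos"],o["ee_rot"])
b=(z>.10)&(z<.22)&(hsv[...,2]>60)&(hsv[...,1]<50)&(W[...,0]>.49)&(W[...,0]<.58)&(abs(W[...,1]-.255)<.02)
P=W[b];print(len(P),P[:,0].min(),P[:,0].max())
for x in np.arange(.49,.59,.01):
    q=P[abs(P[:,0]-x)<.005]
    if len(q)>5: print(x.round(3),len(q),np.median(q,0).round(4),q[:,1].min().round(4),q[:,1].max().round(4))
for b in blobs(s,(hsv[...,0]>60)&(hsv[...,0]<90)&(hsv[...,1]>80),.004,1000): print(*b)
cv2.imwrite("pics/w6.png",s["img"][...,::-1])
T=Ro.from_euler('z',.2)*Ro.from_euler('y',-.57)*Ro.from_euler('x',np.pi)
print(goto([.4756,.2475,-.013],T.as_euler('xyz')))
E
```

```text
[0.47949606 0.24788978 0.12015287] [-3.14148041 -0.5710861   0.19928199]
4586 0.49003114251795044 0.5596001943069693
0.49 390 [0.4925 0.2505 0.1482] 0.2382 0.2632
0.5 753 [0.4998 0.2521 0.1482] 0.2391 0.2653
0.51 704 [0.5099 0.2539 0.1482] 0.2415 0.2669
0.52 689 [0.5199 0.2562 0.1482] 0.2433 0.2691
0.53 671 [0.5299 0.2581 0.1481] 0.2452 0.2713
0.54 625 [0.5398 0.2601 0.1481] 0.247 0.2728
0.55 605 [0.55   0.2621 0.148 ] 0.2495 0.2748
0.56 149 [0.5564 0.2587 0.148 ] 0.2513 0.274
[356.7 229.3] [552.2 230.9] [94.9 19.6] 11.8 1693.0
[287.8 228.3] [538.7 295.4] [95.8 25.2] 11.6 2116.5
(array([-0.0753, -0.0004,  0.1099]), array([ 0.0003, -0.0011, -0.0006]))
```

View pics/w6.png

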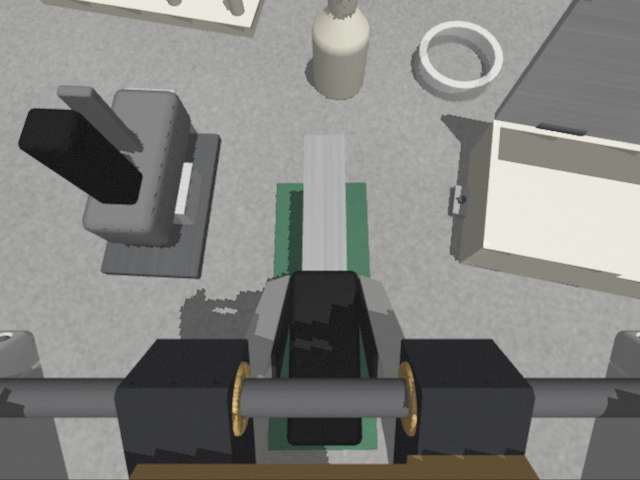

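Blade level and centred over the mat; lowering.

Call:
carry_out(
  commands=[
    [-0.013,0,0.02,0,0,0],
    [-0.03,0,0.045,0,0,0],
    [-0.047,0,0.07,0,0,0],
    [-0.058,0,0.086,0,0,0],
    [-0.062,0,0.092,0,0,0],
  ],
)

```text
time: 20.1
tool_pos: [0.4747, 0.2462, 0.0056]
ee_rot: [3.14, -0.566, 0.2]
wrist_force: [0.4, 0.2, -1.2]
width: 0.0341
finger_force: 30.0
```

Call:
carry_out(
  commands=[
    [-0.002,0,0.003,0,0,0],
    [-0.004,0,0.006,0,0,0],
    [-0.0065,0,0.0098,0,0,0],
    [-0.009,0,0.0135,0,0,0],
    [-0.0107,0,0.016,0,0,0],
  ],
)

```text
time: 20.6
tool_pos: [0.4765, 0.2473, -0.0101]
ee_rot: [-3.141, -0.572, 0.2]
wrist_force: [0.8, -0.1, -0.3]
width: 0.0337
finger_force: 30.0
```

```bash
python3 - <<'E'
from tool import *
s=snapshot("wrist");o=get_obs();W=cloud(s);hsv=cv2.cvtColor(s["img"],cv2.COLOR_RGB2HSV);z=W[...,2]
print(o["tool_pos"],o["wrist_force"])
P=W[(z>.008)&(z<.05)&(hsv[...,2]>60)&(hsv[...,1]<50)&(W[...,0]>.495)&(W[...,0]<.58)&(abs(W[...,1]-.255)<.02)]
print(len(P),np.polyfit(P[:,0]-.53,P[:,2],1))
E
```

```text
[ 0.47655862  0.24733791 -0.01024017] [ 0.19620249 -1.03086323 -0.98895304]
3913 [-0.00231237  0.01769093]
```

Call:
carry_out(
  commands=[
    [0,0,0,0,0,0],
    [0,0,0,0,0,0],
    [0,0,0,0,0,0],
    [0,0,0,0,0,0],
    [0,0,0,0,0,0],
  ],
  jaw=0.75,
)

```text
time: 21.15
tool_pos: [0.4764, 0.2473, -0.0101]
ee_rot: [-3.142, -0.571, 0.2]
wrist_force: [1.0, 0.4, -0.1]
width: 0.0688
finger_force: 0.0
```

Call:
carry_out(
  commands=[
    [0.005,0,-0.008,0,0,0],
    [0.016,0,-0.025,0,0,0],
    [0.032,0,-0.05,0,0,0],
    [0.048,0,-0.076,0,0,0],
    [0.07,0,-0.11,0,0,0],
  ],
)

```text
time: 21.65
tool_pos: [0.4744, 0.2466, 0.1201]
ee_rot: [3.141, -0.568, 0.2]
wrist_force: [0.1, 0.2, -0.7]
width: 0.0703
finger_force: 0.0
```

Call:
carry_out(
  commands=[
    [0,0,-0.01,0,-0.11,0],
    [0,0,-0.02,0,-0.22,0],
    [0,0,-0.03,0,-0.33,0],
    [0,0,-0.04,0,-0.45,0],
    [0,0,-0.05,0,-0.57,0],
  ],
)

```text
time: 22.15
tool_pos: [0.4496, 0.2421, 0.1647]
ee_rot: [-3.141, 0.0, 0.2]
wrist_force: [0.0, -0.0, -0.1]
width: 0.0703
finger_force: 0.0
```

```bash
python3 - <<'E'
from tool import *
s=snapshot("top");o=get_obs();W=cloud(s);hsv=cv2.cvtColor(s["img"],cv2.COLOR_RGB2HSV);H,S,V=[hsv[...,i] for i in range(3)];z=W[...,2]
print(o["time"],o["tool_pos"],o["ee_rot"])
al=(S<40)&(V>140)|((H<14)&(S>100)&(V>170))
for b in blobs(s,al&(z>.015)&(z<.05)&(W[...,1]<-.19)&(W[...,0]>.3)&(W[...,0]<.65),.026,100): print(*b)
o=get_obs();print(o["tool_pos"],o["ee_rot"])
print(goto([.428,-.2385,.15],[np.pi,0,-.295]))
E
```

```text
22.2 [0.45288916 0.24231612 0.16408016] [-3.14097315e+00  1.99922280e-03  1.98665393e-01]
[385.7 299. ] [ 428.1 -238.1] [78.9 38.2] -17.0 372.5
[401.5 260.5] [ 533.7 -279.8] [79.6 37.7] 13.1 363.0
[449.9 253.5] [ 555.9 -411.6] [79.4 37.7] -20.6 366.0
[0.45288916 0.24231612 0.16408016] [-3.14097315e+00  1.99922280e-03  1.98665393e-01]
(array([-0.1193,  0.4665,  0.014 ]), array([-1.000e-04,  2.100e-03,  4.937e-01]))
```

Call:
carry_out(
  commands=[
    [-0.012,0.046,0.001,0,0,0],
    [-0.024,0.093,0.003,0,0,0],
    [-0.036,0.14,0.004,0,0,0],
    [-0.048,0.186,0.006,0,0,0],
    [-0.06,0.233,0.007,0,0,0],
  ],
)

```text
time: 22.7
tool_pos: [0.4361, -0.0001, 0.1554]
ee_rot: [3.141, -0.003, 0.201]
wrist_force: [0.4, 0.5, -0.2]
width: 0.0702
finger_force: 0.0
```

Call:
carry_out(
  commands=[
    [-0.012,0.046,0.001,0,0,0.1],
    [-0.024,0.093,0.003,0,0,0.2],
    [-0.036,0.14,0.004,0,0,0.3],
    [-0.048,0.186,0.006,0,0,0.4],
    [-0.06,0.233,0.007,0,0,0.494],
  ],
)

```text
time: 23.2
tool_pos: [0.4236, -0.2406, 0.1485]
ee_rot: [3.141, -0.004, -0.298]
wrist_force: [1.1, 0.3, 0.3]
width: 0.0704
finger_force: 0.0
```

Call:
carry_out(
  commands=[
    [0,0,0,0,0,0],
    [0,0,0,0,0,0],
    [0,0,0,0,0,0],
    [0,0,0,0,0,0],
    [0,0,0,0,0,0],
  ],
)

```text
time: 23.7
tool_pos: [0.4245, -0.2376, 0.1484]
ee_rot: [-3.141, -0.002, -0.292]
wrist_force: [-0.0, 0.5, 0.3]
width: 0.0703
finger_force: 0.0
```

```bash
cat > cell.py <<'E'
from tool import *
def cells(n):
    s=snapshot(n);W=cloud(s);hsv=cv2.cvtColor(s["img"],cv2.COLOR_RGB2HSV);H,S,V=[hsv[...,i] for i in range(3)];z=W[...,2]
    al=((S<40)&(V>130)|((H<14)&(S>100)&(V>170)))&(z>.02)&(z<.04)&(W[...,1]<-.19)&(W[...,0]>.3)&(W[...,0]<.65)&(W[...,1]>-.5)
    for b in blobs(s,al,.026,200):
        if b[2][1]<45: print(n,*b)
    print(n,"top z",np.median(z[al&(S<40)]).round(4))
cells("wrist");cells("top")
o=get_obs();print(o["time"],o["tool_pos"].round(4),o["ee_rot"].round(3))
E
python3 cell.py
```

```text
wrist [322.6 246.1] [ 406.7 -230. ] [37.4 31.6] 73.3 1157.0
wrist [545.2 184.3] [ 403.6 -439.7] [14.4 14.3] -37.1 225.0
wrist [493.2 163.7] [ 435.5 -397.7] [14.9 14.2] -37.4 242.0
wrist [332.3  89.1] [ 534.5 -277.9] [79.5 37.8] 13.2 4380.0
wrist [479.   32.8] [ 542.3 -403.9] [50.  37.6] -20.3 2993.0
wrist top z 0.0261
top [400.7 257.1] [ 539.6 -278. ] [67.6 38.6] 13.1 279.5
top [449.9 253.4] [ 555.7 -411.2] [79.9 38.3] -20.6 371.0
top top z 0.0273
23.8 [ 0.4244 -0.2379  0.1483] [-3.141e+00 -1.000e-03 -2.920e-01]
```

Call:
carry_out(
  commands=[
    [0.003,-0.001,0.03,0,0,0],
    [0.003,-0.001,0.065,0,0,0],
    [0.003,-0.001,0.1,0,0,0],
    [0.003,-0.001,0.135,0,0,0],
    [0.003,-0.001,0.155,0,0,0],
  ],
)

```text
time: 24.3
tool_pos: [0.4258, -0.2369, -0.01]
ee_rot: [-3.14, 0.003, -0.293]
wrist_force: [-0.5, 0.8, 0.0]
width: 0.0705
finger_force: 0.0
```

Call:
carry_out(
  commands=[
    [0,0,0.006,0,0,0],
    [0,0,0.012,0,0,0],
    [0,0,0.017,0,0,0],
    [0,0,0.017,0,0,0],
    [0,0,0.017,0,0,0],
  ],
)

```text
time: 24.8
tool_pos: [0.4281, -0.2392, -0.023]
ee_rot: [3.141, -0.003, -0.294]
wrist_force: [0.4, -0.0, 0.1]
width: 0.0705
finger_force: 0.0
```

Call:
carry_out(
  commands=[
    [0,0,0,0,0,0],
    [0,0,0,0,0,0],
    [0,0,0,0,0,0],
    [0,0,0,0,0,0],
    [0,0,0,0,0,0],
  ],
  jaw=0,
)

```text
time: 25.3
tool_pos: [0.4276, -0.2384, -0.0238]
ee_rot: [-3.14, -0.001, -0.294]
wrist_force: [0.5, 1.0, 0.4]
width: 0.0376
finger_force: 30.0
```

Call:
carry_out(
  commands=[
    [0,0,0,0,0,0],
    [0,0,-0.02,0,0,0],
    [0,0,-0.06,0,0,0],
    [0,0,-0.1,0,0,0],
    [0,0,-0.14,0,0,0],
  ],
)

```text
time: 25.8
tool_pos: [0.4265, -0.2385, 0.1165]
ee_rot: [-3.141, 0.001, -0.294]
wrist_force: [-0.6, -0.9, -2.7]
width: 0.0375
finger_force: 30.0
```

```bash
python3 - <<'E'
from tool import *
# box from top view: floor/rim, for the drop target
s=snapshot("top");W=cloud(s);z=W[...,2]
for lo,hi,h in((.05,.062,.056),(-.002,.012,.005)):
    m=(z>lo)&(z<hi)&(W[...,0]>.525)&(W[...,0]<.665)&(W[...,1]>-.16)&(W[...,1]<.14)
    P=W[m];print(np.percentile(P,[1,99],0).round(3).tolist(),len(P))
print(goto([.592,-.085,.14],[np.pi,0,0]),get_obs()["width"],get_obs()["tool_pos"])
E
```

```text
[[0.537, -0.148, 0.05], [0.66, 0.127, 0.062]] 611
[[0.526, -0.157, -0.002], [0.654, 0.138, 0.012]] 3968
(array([ 0.1095, -0.1963, -0.0145]), array([ 0.0059, -0.0119, -0.2943])) 0.03772939270132982 [ 0.43040155 -0.24121889  0.12494646]
```

Call:
carry_out(
  commands=[
    [0.007,-0.034,0,0,0,0],
    [0.014,-0.069,0,0,0,0],
    [0.021,-0.103,0,0,0,0],
    [0.028,-0.137,0,0,0,0],
    [0.0352,-0.1718,0,0,0,0],
  ],
)

```text
time: 26.35
tool_pos: [0.5108, -0.0834, 0.115]
ee_rot: [3.141, 0.0, -0.295]
wrist_force: [0.5, -0.6, -1.9]
width: 0.0377
finger_force: 30.0
```

Call:
carry_out(
  commands=[
    [0.007,-0.034,0,0,0,-0.06],
    [0.014,-0.069,0,0,0,-0.12],
    [0.021,-0.103,0,0,0,-0.18],
    [0.028,-0.137,0,0,0,-0.24],
    [0.0352,-0.1718,0,0,0,-0.294],
  ],
)

```text
time: 26.85
tool_pos: [0.5944, 0.0707, 0.1148]
ee_rot: [3.141, 0.001, 0.002]
wrist_force: [-0.1, -0.9, -1.2]
width: 0.0376
finger_force: 30.0
```

Call:
carry_out(
  commands=[
    [0,0,0,0,0,0],
    [0,0,0,0,0,0],
    [0,0,0,0,0,0],
    [0,0,0.01,0,0,0],
    [0,0,0.03,0,0,0],
  ],
)

```text
time: 27.35
tool_pos: [0.5956, 0.0685, 0.0877]
ee_rot: [3.142, -0.006, -0.002]
wrist_force: [0.5, 0.1, -2.0]
width: 0.0373
finger_force: 30.0
```

```bash
python3 - <<'E'
from tool import *
o=get_obs();print(o["time"],o["tool_pos"].round(4),o["ee_rot"].round(4),o["width"],o["wrist_force"].round(1))
s=snapshot("wrist");cv2.imwrite("pics/w7.png",s["img"][...,::-1])
print(goto([.595,.07,-.018],[np.pi,0,0]))
E
```

```text
27.35 [0.5956 0.0685 0.0877] [ 3.1416e+00 -5.6000e-03 -2.1000e-03] 0.03725689685465944 [ 0.5  0.1 -2. ]
(array([ 0.0032, -0.0016,  0.1   ]), array([ 0.0002,  0.004 , -0.0022]))
```

View pics/w7.png

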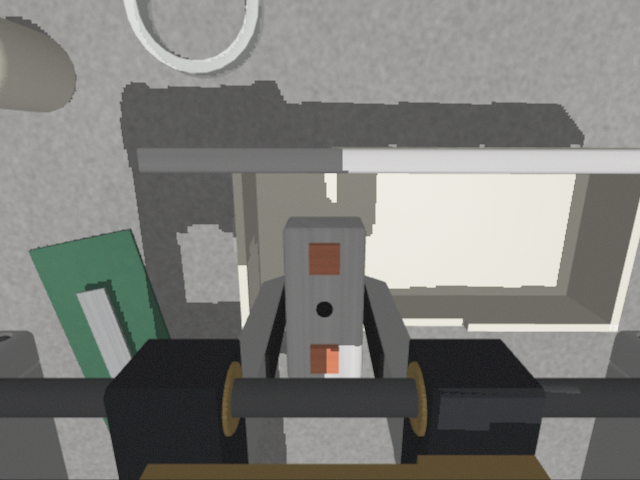

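The wrist view shows the cell over the open box, pads up (px (325,258) and (325,358)), clear of the walls. Lowering.

Call:
carry_out(
  commands=[
    [-0.004,0,0.02,0,0,0],
    [-0.004,0,0.04,0,0,0],
    [-0.004,0,0.06,0,0,0],
    [-0.004,0,0.08,0,0,0],
    [-0.004,0,0.092,0,0,0],
  ],
)

```text
time: 27.9
tool_pos: [0.5887, 0.0688, -0.0079]
ee_rot: [3.141, 0.002, -0.002]
wrist_force: [-0.1, -0.5, -2.7]
width: 0.0376
finger_force: 30.0
```

Call:
carry_out(
  commands=[
    [0,0,0.004,0,0,0],
    [0,0,0.008,0,0,0],
    [0,0,0.0125,0,0,0],
    [0,0,0.0125,0,0,0],
    [0,0,0.0125,0,0,0],
  ],
)

```text
time: 28.4
tool_pos: [0.5909, 0.0698, -0.0176]
ee_rot: [-3.141, -0.002, -0.0]
wrist_force: [0.9, 0.6, -3.0]
width: 0.0378
finger_force: 30.0
```

Call:
carry_out(
  commands=[
    [0,0,0,0,0,0],
    [0,0,0,0,0,0],
    [0,0,0,0,0,0],
    [0,0,0,0,0,0],
    [0,0,0,0,0,0],
  ],
  jaw=0.55,
)

```text
time: 28.9
tool_pos: [0.5906, 0.0697, -0.018]
ee_rot: [-3.141, -0.001, -0.0]
wrist_force: [0.5, 0.2, 0.9]
width: 0.0517
finger_force: 0.0
```

Call:
carry_out(
  commands=[
    [0,0,-0.005,0,0,0],
    [0,0,-0.025,0,0,0],
    [0,0,-0.065,0,0,0],
    [0,0,-0.11,0,0,0],
    [0,0,-0.155,0,0,0],
  ],
)

```text
time: 29.4
tool_pos: [0.5898, 0.0697, 0.1384]
ee_rot: [-3.141, -0.0, -0.0]
wrist_force: [0.6, 0.2, 0.2]
width: 0.0519
finger_force: 0.0
```

```bash
python3 - <<'E'
from tool import *
o=get_obs();print(o["tool_pos"].round(4),o["ee_rot"].round(4))
s=snapshot("wrist");W=cloud(s);z=W[...,2];hsv=cv2.cvtColor(s["img"],cv2.COLOR_RGB2HSV)
m=(z>.027)&(z<.036)&(W[...,0]>.545)&(W[...,0]<.65)&(W[...,1]>-.14)&(W[...,1]<.12)
for b in blobs(s,m,.031,200): print(*b)
print(np.median(z[m]))
print(goto([.534,-.279,.13],[np.pi,0,.23]))
E
python3 cell.py
```

```text
[0.5898 0.0697 0.1384] [-3.1414e+00 -4.0000e-04 -4.0000e-04]
[324.4 224.5] [592.6  69.8] [78.9 37.8] -0.0 3562.0
0.031254646818378376
(array([-0.0609,  0.3488,  0.0175]), array([ 0.0015, -0.0171, -0.2303]))
wrist top z nan
top [401.4 260.5] [ 533.7 -279.5] [79.7 38.5] 12.7 371.0
top [449.8 253.5] [ 555.7 -411.2] [79.9 38.3] -20.6 372.0
top top z 0.0274
29.55 [0.5932 0.0698 0.1424] [-3.141 -0.011 -0.   ]
  return _methods._mean(a, axis=axis, dtype=dtype,
  ret = ret.dtype.type(ret / rcount)
```

Call:
carry_out(
  commands=[
    [-0.006,0.035,0,0,0,0],
    [-0.011,0.07,0,0,0,0],
    [-0.017,0.105,0,0,0,0],
    [-0.023,0.14,0,0,0,0],
    [-0.028,0.1745,0,0,0,0],
  ],
  jaw=0.75,
)

```text
time: 30.05
tool_pos: [0.5608, -0.1058, 0.1348]
ee_rot: [-3.141, 0.002, -0.0]
wrist_force: [0.3, 0.8, 0.1]
width: 0.0706
finger_force: 0.0
```

Call:
carry_out(
  commands=[
    [-0.006,0.035,0,0,0,-0.05],
    [-0.011,0.07,0,0,0,-0.1],
    [-0.017,0.105,0,0,0,-0.15],
    [-0.023,0.14,0,0,0,-0.2],
    [-0.0285,0.1745,0,0,0,-0.226],
  ],
)

```text
time: 30.55
tool_pos: [0.5323, -0.2801, 0.1346]
ee_rot: [-3.139, 0.001, 0.227]
wrist_force: [0.3, -0.2, -0.9]
width: 0.0702
finger_force: 0.0
```

Call:
carry_out(
  commands=[
    [0,0,0,0,0,0],
    [0,0,0.03,0,0,0],
    [0,0,0.065,0,0,0],
    [0,0,0.1,0,0,0],
    [0,0,0.13,0,0,0],
  ],
)

```text
time: 31.05
tool_pos: [0.5325, -0.2772, 0.0033]
ee_rot: [-3.138, 0.001, 0.226]
wrist_force: [0.3, 0.6, 0.1]
width: 0.0704
finger_force: 0.0
```

Call:
carry_out(
  commands=[
    [0,0,0.01,0,0,0],
    [0,0,0.02,0,0,0],
    [0,0,0.03,0,0,0],
    [0,0,0.03,0,0,0],
    [0,0,0.03,0,0,0],
  ],
)

```text
time: 31.55
tool_pos: [0.5346, -0.2797, -0.0223]
ee_rot: [3.14, -0.002, 0.226]
wrist_force: [-0.1, -0.2, 1.3]
width: 0.0706
finger_force: 0.0
```

Call:
carry_out(
  commands=[
    [0,0,0,0,0,0],
    [0,0,0,0,0,0],
    [0,0,0,0,0,0],
    [0,0,0,0,0,0],
    [0,0,0,0,0,0],
  ],
  jaw=0,
)

```text
time: 32.05
tool_pos: [0.5339, -0.2791, -0.0231]
ee_rot: [-3.141, -0.001, 0.226]
wrist_force: [-0.7, 0.7, 2.3]
width: 0.038
finger_force: 30.0
```

Call:
carry_out(
  commands=[
    [0,0,0,0,0,0],
    [0,0,-0.02,0,0,0],
    [0,0,-0.06,0,0,0],
    [0,0,-0.1,0,0,0],
    [0,0,-0.14,0,0,0],
  ],
)

```text
time: 32.55
tool_pos: [0.533, -0.279, 0.1169]
ee_rot: [-3.14, 0.001, 0.226]
wrist_force: [-0.1, -0.5, -1.6]
width: 0.0374
finger_force: 30.0
```

Call:
carry_out(
  commands=[
    [0.0116,-0.025,0,0,0,0],
    [0.0232,-0.05,0,0,0,0],
    [0.0348,-0.075,0,0,0,0],
    [0.0464,-0.1,0,0,0,0],
    [0.058,-0.1245,0,0,0,0],
  ],
)

```text
time: 33.05
tool_pos: [0.562, -0.1439, 0.1157]
ee_rot: [-3.141, 0.0, 0.225]
wrist_force: [-0.4, -0.3, -2.1]
width: 0.0381
finger_force: 30.0
```

Call:
carry_out(
  commands=[
    [0.0116,-0.025,0,0,0,0.05],
    [0.0232,-0.05,0,0,0,0.1],
    [0.0348,-0.075,0,0,0,0.15],
    [0.0464,-0.1,0,0,0,0.2],
    [0.0577,-0.1244,0,0,0,0.226],
  ],
)

```text
time: 33.55
tool_pos: [0.5904, -0.0098, 0.1157]
ee_rot: [-3.142, 0.001, -0.002]
wrist_force: [0.0, 0.1, -2.3]
width: 0.0379
finger_force: 30.0
```

Call:
carry_out(
  commands=[
    [0,0,0,0,0,0],
    [0,0,0.02,0,0,0],
    [0,0,0.05,0,0,0],
    [0,0,0.08,0,0,0],
    [0,0,0.11,0,0,0],
  ],
)

```text
time: 34.05
tool_pos: [0.5904, -0.0117, 0.0051]
ee_rot: [3.141, -0.0, -0.001]
wrist_force: [0.1, -0.0, -3.4]
width: 0.0377
finger_force: 30.0
```

Call:
carry_out(
  commands=[
    [0,0,0.008,0,0,0],
    [0,0,0.016,0,0,0],
    [0,0,0.022,0,0,0],
    [0,0,0.0248,0,0,0],
    [0,0,0.0248,0,0,0],
  ],
)

```text
time: 34.55
tool_pos: [0.5915, -0.011, -0.0173]
ee_rot: [3.142, -0.002, -0.0]
wrist_force: [0.6, -0.4, -2.7]
width: 0.0378
finger_force: 30.0
```

Call:
carry_out(
  commands=[
    [0,0,0,0,0,0],
    [0,0,0,0,0,0],
    [0,0,0,0,0,0],
    [0,0,0,0,0,0],
    [0,0,0,0,0,0],
  ],
  jaw=0.55,
)

```text
time: 35.05
tool_pos: [0.5911, -0.0108, -0.0178]
ee_rot: [-3.142, -0.001, -0.0]
wrist_force: [0.0, 0.3, -0.4]
width: 0.0515
finger_force: 0.0
```

Call:
carry_out(
  commands=[
    [0,0,-0.005,0,0,0],
    [0,0,-0.025,0,0,0],
    [0,0,-0.065,0,0,0],
    [0,0,-0.11,0,0,0],
    [0,0,-0.155,0,0,0],
  ],
)

```text
time: 35.55
tool_pos: [0.5903, -0.0108, 0.1386]
ee_rot: [-3.141, -0.0, -0.0]
wrist_force: [1.4, 0.2, 1.1]
width: 0.052
finger_force: 0.0
```

```bash
cat > inbox.py <<'E'
from tool import *
o=get_obs();print(o["tool_pos"].round(4),o["ee_rot"].round(4))
for n in("wrist","top"):
    s=snapshot(n);W=cloud(s);z=W[...,2]
    m=(z>.026)&(z<.038)&(W[...,0]>.545)&(W[...,0]<.65)&(W[...,1]>-.14)&(W[...,1]<.12)
    for b in blobs(s,m,.031,100): print(n,*b)
    print(np.median(z[m]))
E
python3 inbox.py; python3 cell.py 2>/dev/null
```

```text
[ 0.5903 -0.0108  0.1386] [-3.1414e+00 -4.0000e-04 -3.0000e-04]
wrist [235.1 225.3] [592.5  69. ] [79.9 38.6] 0.0 3624.0
wrist [324.7 224.2] [593.4 -10.9] [79.8 37.8] -0.0 3578.0
0.03127792422236486
top [304.2 244.4] [572.  -13.7] [38.5 35.7] 1.3 153.5
top [275.7 244. ] [570.2  64.8] [38.8 31.3] -3.0 121.0
0.03286608612714355
wrist top z nan
top [449.8 253.5] [ 555.5 -411. ] [80.4 38.5] -20.6 373.0
top top z 0.0272
35.75 [ 0.5918 -0.0109  0.1392] [ 3.141 -0.005 -0.   ]
```

Call:
carry_out(
  commands=[
    [-0.0035,0.04,0,0,0,0],
    [-0.007,0.08,0,0,0,0],
    [-0.0105,0.12,0,0,0,0],
    [-0.014,0.16,0,0,0,0],
    [-0.0177,0.2003,0,0,0,0],
  ],
  jaw=0.75,
)

```text
time: 36.25
tool_pos: [0.5713, -0.2119, 0.134]
ee_rot: [-3.139, 0.003, -0.0]
wrist_force: [0.4, -0.2, -0.3]
width: 0.0703
finger_force: 0.0
```

Call:
carry_out(
  commands=[
    [-0.0035,0.04,0,0,0,0.072],
    [-0.007,0.08,0,0,0,0.144],
    [-0.0105,0.12,0,0,0,0.216],
    [-0.014,0.16,0,0,0,0.288],
    [-0.0177,0.2003,0,0,0,0.3595],
  ],
)

```text
time: 36.75
tool_pos: [0.5538, -0.4121, 0.1337]
ee_rot: [-3.139, 0.004, -0.363]
wrist_force: [0.8, 0.0, 1.1]
width: 0.0707
finger_force: 0.0
```

Call:
carry_out(
  commands=[
    [0,0,0,0,0,0],
    [0,0,0.03,0,0,0],
    [0,0,0.065,0,0,0],
    [0,0,0.1,0,0,0],
    [0,0,0.13,0,0,0],
  ],
)

```text
time: 37.25
tool_pos: [0.5538, -0.4088, 0.0024]
ee_rot: [-3.139, 0.004, -0.359]
wrist_force: [-0.3, -0.0, -0.3]
width: 0.0707
finger_force: 0.0
```

Call:
carry_out(
  commands=[
    [0,0,0.01,0,0,0],
    [0,0,0.02,0,0,0],
    [0,0,0.03,0,0,0],
    [0,0,0.03,0,0,0],
    [0,0,0.03,0,0,0],
  ],
)

```text
time: 37.75
tool_pos: [0.556, -0.4118, -0.022]
ee_rot: [3.141, -0.003, -0.36]
wrist_force: [-1.2, -0.3, -0.6]
width: 0.0705
finger_force: 0.0
```

Call:
carry_out(
  commands=[
    [0,0,0,0,0,0],
    [0,0,0,0,0,0],
    [0,0,0,0,0,0],
    [0,0,0,0,0,0],
    [0,0,0,0,0,0],
  ],
  jaw=0,
)

```text
time: 38.25
tool_pos: [0.5556, -0.4113, -0.0228]
ee_rot: [-3.141, -0.001, -0.36]
wrist_force: [0.4, 1.4, 0.7]
width: 0.0379
finger_force: 30.0
```

Call:
carry_out(
  commands=[
    [0,0,0,0,0,0],
    [0,0,-0.02,0,0,0],
    [0,0,-0.06,0,0,0],
    [0,0,-0.1,0,0,0],
    [0,0,-0.14,0,0,0],
  ],
)

```text
time: 38.75
tool_pos: [0.5546, -0.4111, 0.1172]
ee_rot: [-3.141, 0.001, -0.36]
wrist_force: [0.7, -0.3, 0.2]
width: 0.0376
finger_force: 30.0
```

Call:
carry_out(
  commands=[
    [-0.008,-0.031,0,0,0,0],
    [-0.016,-0.0625,0,0,0,0],
    [-0.024,-0.094,0,0,0,0],
    [-0.032,-0.125,0,0,0,0],
    [-0.04,-0.1564,0,0,0,0],
  ],
)

```text
time: 39.25
tool_pos: [0.5724, -0.2497, 0.1162]
ee_rot: [-3.141, 0.0, -0.36]
wrist_force: [0.6, -0.5, -2.4]
width: 0.0379
finger_force: 30.0
```

Call:
carry_out(
  commands=[
    [-0.008,-0.031,0,0,0,-0.072],
    [-0.016,-0.0625,0,0,0,-0.144],
    [-0.024,-0.094,0,0,0,-0.216],
    [-0.032,-0.125,0,0,0,-0.288],
    [-0.04,-0.1564,0,0,0,-0.36],
  ],
)

```text
time: 39.75
tool_pos: [0.5901, -0.0893, 0.1163]
ee_rot: [-3.142, 0.0, 0.003]
wrist_force: [1.3, 0.8, -1.3]
width: 0.0376
finger_force: 30.0
```

Call:
carry_out(
  commands=[
    [0,0,0,0,0,0],
    [0,0,0.02,0,0,0],
    [0,0,0.05,0,0,0],
    [0,0,0.08,0,0,0],
    [0,0,0.11,0,0,0],
  ],
)

```text
time: 40.25
tool_pos: [0.5903, -0.0913, 0.0055]
ee_rot: [3.141, -0.001, -0.001]
wrist_force: [-0.8, -0.5, -2.2]
width: 0.0374
finger_force: 30.0
```

Call:
carry_out(
  commands=[
    [0,0,0.008,0,0,0],
    [0,0,0.016,0,0,0],
    [0,0,0.022,0,0,0],
    [0,0,0.025,0,0,0],
    [0,0,0.025,0,0,0],
  ],
)

```text
time: 40.75
tool_pos: [0.5912, -0.0907, -0.0173]
ee_rot: [3.141, -0.002, 0.0]
wrist_force: [0.3, 0.8, -1.2]
width: 0.0377
finger_force: 30.0
```

Call:
carry_out(
  commands=[
    [0,0,0,0,0,0],
    [0,0,0,0,0,0],
    [0,0,0,0,0,0],
    [0,0,0,0,0,0],
    [0,0,0,0,0,0],
  ],
  jaw=0.55,
)

```text
time: 41.25
tool_pos: [0.5908, -0.0905, -0.0178]
ee_rot: [-3.142, -0.001, 0.0]
wrist_force: [0.1, 0.3, 0.6]
width: 0.0519
finger_force: 0.0
```

Call:
carry_out(
  commands=[
    [0,0,-0.005,0,0,0],
    [0,0,-0.025,0,0,0],
    [0,0,-0.065,0,0,0],
    [0,0,-0.11,0,0,0],
    [0,0,-0.155,0,0,0],
  ],
)

```text
time: 41.75
tool_pos: [0.59, -0.0904, 0.1386]
ee_rot: [-3.141, -0.0, 0.0]
wrist_force: [0.5, -0.9, 0.6]
width: 0.052
finger_force: 0.0
```

```bash
python3 inbox.py; python3 - <<'E'
from tool import *
cv2.imwrite("pics/w8.png",np.hstack([cv2.resize(snapshot("wrist")["img"],(400,300)),cv2.resize(snapshot("side")["img"],(400,300))])[...,::-1])
E
```

```text
[ 0.59   -0.0904  0.1386] [-3.1413e+00 -4.0000e-04  1.0000e-04]
wrist [324.9 224.5] [592.7 -90.6] [78.9 37.8] -0.0 3545.0
wrist [146.6 224.5] [592.7  68.1] [78.9 39.7] -0.0 3699.0
wrist [236.2 223.5] [593.7 -11.7] [78.8 38.5] -0.0 3613.0
0.03129333249088294
top [333.4 245.5] [571.1 -93.2] [38.5 35.6] 1.3 160.0
top [275.1 236. ] [591.6  67.7] [80.2 37.8] -1.4 350.5
0.03257052157907203
```

View pics/w8.png

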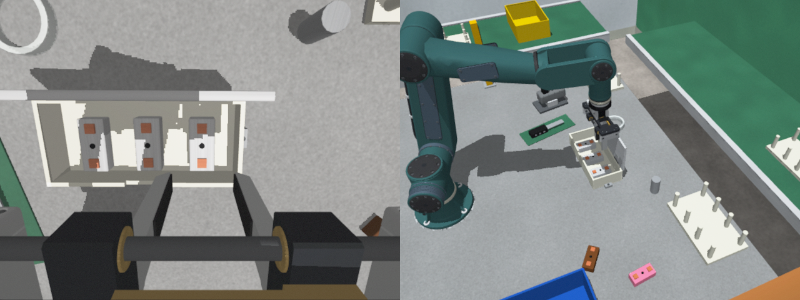

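Wrist view: all three cells are flat in the box with pads up (cell tops 31 mm above the bench, i.e. 26 over the 5 mm floor). The side view shows only the brown and pink look-alikes left on the bench. Next, close the fingers and go behind the cover.

Call:
carry_out(
  commands=[
    [0,0,-0.012,0,0,0],
    [0,0,-0.024,0,0,0],
    [0,0,-0.036,0,0,0],
    [0,0,-0.048,0,0,0],
    [0,0,-0.06,0,0,0],
  ],
  jaw=0,
)

```text
time: 42.45
tool_pos: [0.5905, -0.0905, 0.1981]
ee_rot: [-3.142, -0.001, 0.0]
wrist_force: [-0.1, -0.3, -0.0]
width: 0.0149
finger_force: 0.0
```

Call:
carry_out(
  commands=[
    [0.023,-0.016,0,0,0,0],
    [0.046,-0.032,0,0,0,0],
    [0.07,-0.048,0,0,0,0],
    [0.093,-0.064,0,0,0,0],
    [0.116,-0.08,0,0,0,0],
  ],
)

```text
time: 42.95
tool_pos: [0.7074, -0.0098, 0.1977]
ee_rot: [-3.142, -0.001, 0.0]
wrist_force: [0.6, -0.4, -0.0]
width: 0.0006
finger_force: 0.0
```

Call:
carry_out(
  commands=[
    [0,0,0,0,0,0],
    [0,0,0.02,0,0,0],
    [0,0,0.045,0,0,0],
    [0,0,0.072,0,0,0],
    [0,0,0.072,0,0,0],
  ],
)

```text
time: 43.45
tool_pos: [0.7032, -0.0108, 0.1201]
ee_rot: [-3.141, 0.009, -0.0]
wrist_force: [0.7, -0.2, -1.9]
width: 0.0009
finger_force: 0.0
```

Call:
carry_out(
  commands=[
    [-0.012,0,0,0,0,0],
    [-0.024,0,0.001,0,0,0],
    [-0.036,0,0.0015,0,0,0],
    [-0.046,0,0.002,0,0,0],
    [-0.056,0,0.0025,0,0,0],
  ],
)

```text
time: 43.95
tool_pos: [0.6517, -0.0109, 0.1252]
ee_rot: [3.141, -0.007, -0.0]
wrist_force: [3.0, -0.9, -0.6]
width: 0.0004
finger_force: 1.2
```

```bash
python3 cov.py
```

```text
wrist -0.1 11489 angle 1.304 x@.15 0.6438 zmax 0.178
wrist 0.08 11569 angle 1.303 x@.15 0.6446 zmax 0.178
side -0.1 170 angle 1.35 x@.15 0.6344 zmax 0.179
side 0.08 131 angle 1.351 x@.15 0.6355 zmax 0.18
44.05 [ 0.6502 -0.0109  0.1247] [ 3.141e+00 -3.000e-03 -0.000e+00] [-0.3  0.  -0.1]
```

Exactly 1.30, as planned; continuing along the arc.

Call:
carry_out(
  commands=[
    [-0.0075,0,0.002,0,0,0],
    [-0.0145,0,0.004,0,0,0],
    [-0.028,0,0.01,0,0,0],
    [-0.041,0,0.018,0,0,0],
    [-0.052,0,0.028,0,0,0],
  ],
)

```text
time: 44.55
tool_pos: [0.5979, -0.0106, 0.0949]
ee_rot: [3.141, -0.002, 0.0]
wrist_force: [0.5, -0.1, 1.6]
width: 0.0003
finger_force: 1.1
```

Call:
carry_out(
  commands=[
    [-0.006,0,0.007,0,0,0],
    [-0.011,0,0.0145,0,0,0],
    [-0.015,0,0.021,0,0,0],
    [-0.018,0,0.027,0,0,0],
    [-0.021,0,0.033,0,0,0],
  ],
)

```text
time: 45.05
tool_pos: [0.5773, -0.0104, 0.0608]
ee_rot: [-3.141, -0.001, 0.0]
wrist_force: [0.3, 0.0, 1.5]
width: 0.0004
finger_force: 0.8
```

Call:
carry_out(
  commands=[
    [-0.003,0,0.006,0,0,0],
    [-0.005,0,0.011,0,0,0],
    [-0.007,0,0.016,0,0,0],
    [-0.008,0,0.021,0,0,0],
    [-0.009,0,0.025,0,0,0],
  ],
)

```text
time: 45.55
tool_pos: [0.5686, -0.0105, 0.036]
ee_rot: [-3.141, -0.001, 0.0]
wrist_force: [0.5, 0.8, 1.2]
width: 0.0002
finger_force: 0.7
```

```bash
cat > cov2.py <<'E'
from tool import *
o=get_obs();print(o["time"],o["tool_pos"].round(4),o["wrist_force"].round(1))
for n in("wrist","side","top"):
    T=cloud(snapshot(n))
    for y0 in(-.1,.08):
        q=T[(abs(T[...,1]-y0)<.02)&(T[...,2]>.057)&(T[...,2]<.12)&(T[...,0]>.54)&(T[...,0]<.64)]
        if len(q)>20: k=np.polyfit(q[:,0]-.54,q[:,2],1);print(n,y0,len(q),"slope",-k[0].round(4),"z front",k[1].round(4))
E
python3 cov2.py
```

```text
45.55 [ 0.5686 -0.0105  0.036 ] [0.5 0.8 1.2]
wrist -0.1 14326 slope 0.0202 z front 0.0667
wrist 0.08 14349 slope 0.0194 z front 0.0667
side -0.1 511 slope 0.0129 z front 0.0656
side 0.08 119 slope 0.0371 z front 0.0661
top -0.1 301 slope 0.0173 z front 0.0674
top 0.08 122 slope 0.0059 z front 0.0666
```

Call:
carry_out(
  commands=[
    [0,0,0.001,0,0,0],
    [0,0,0.002,0,0,0],
    [0,0,0.003,0,0,0],
    [0,0,0.004,0,0,0],
    [0,0,0.0045,0,0,0],
  ],
)

```text
time: 46.2
tool_pos: [0.5683, -0.0105, 0.034]
ee_rot: [3.142, -0.001, 0.0]
wrist_force: [-5.0, -0.6, 10.2]
width: 0.0002
finger_force: 5.4
```

```bash
python3 cov2.py
```

```text
46.2 [ 0.5683 -0.0105  0.034 ] [-5.  -0.6 10.2]
wrist -0.1 14361 slope 0.0006 z front 0.0643
wrist 0.08 14359 slope -0.0003 z front 0.0643
side -0.1 521 slope 0.0054 z front 0.0642
side 0.08 113 slope -0.006 z front 0.0644
top -0.1 303 slope -0.0032 z front 0.0656
top 0.08 119 slope 0.0047 z front 0.0654
```

Cover shut. Lift away and measure the reader.

Call:
carry_out(
  commands=[
    [0,0,-0.02,0,0,0],
    [0,0,-0.06,0,0,0],
    [0,0,-0.1,0,0,0],
    [0,0,-0.15,0,0,0],
    [0,0,-0.2,0,0,0],
  ],
)

```text
time: 46.85
tool_pos: [0.568, -0.0105, 0.2332]
ee_rot: [-3.141, -0.0, 0.0]
wrist_force: [0.5, 0.4, -0.2]
width: 0.0
finger_force: 0.0
```

```bash
cat > rd.py <<'E'
from tool import *
import sys
for n in sys.argv[1:]:
    s=snapshot(n);W=cloud(s);z=W[...,2];hsv=cv2.cvtColor(s["img"],cv2.COLOR_RGB2HSV);V=hsv[...,2]
    roi=(W[...,0]>.44)&(W[...,0]<.66)&(W[...,1]>.33)&(W[...,1]<.5)
    for nm,m,h in(("griptop",roi&(z>.155)&(z<.168)&(V<70),.16),("trigtop",roi&(z>.142)&(z<.155)&(V>70),.149),("grip",roi&(z>.1)&(z<.17)&(V<70),.16),("trig",roi&(z>.11)&(z<.155)&(V>70),.149)):
        q=W[m]
        if len(q)>5: print(n,nm,len(q),"med",np.median(q,0).round(4),"min",np.percentile(q,3,0).round(4),"max",np.percentile(q,97,0).round(4))
        for b in blobs(s,m,h,12): print("   ",*b)
o=get_obs();print(o["time"],o["tool_pos"].round(4),o["ee_rot"].round(3))
E
python3 rd.py top side; python3 cov2.py
```

```text
top griptop 114 med [0.5225 0.414  0.161 ] min [0.51   0.4009 0.1563] max [0.5353 0.4276 0.1666]
    [132.8 254.7] [522.8 414.2] [29.5 27.6] -79.6 100.0
top trigtop 28 med [0.5562 0.4198 0.1492] min [0.5446 0.4107 0.1423] max [0.5618 0.4304 0.1537]
    [132.6 241.8] [557.6 421.7] [20.6  7.7] -88.7 17.5
top grip 229 med [0.5246 0.4083 0.1546] min [0.5097 0.3995 0.1062] max [0.5585 0.4267 0.1661]
    [136.2 255.3] [522.7 405.9] [46.5 30.3] -88.6 181.0
    [139.  242.6] [554.5 400. ] [15.3  7.6] -88.7 13.0
top trig 34 med [0.556  0.4217 0.1482] min [0.5082 0.4109 0.1243] max [0.5618 0.4299 0.1535]
    [132.6 242.2] [554.8 421.7] [20.5 12.8] -86.7 22.0
side griptop 55 med [0.5212 0.4119 0.1592] min [0.5087 0.3982 0.1555] max [0.5332 0.4243 0.1633]
    [228.  124.9] [520.4 409.4] [30.9 27.8] -81.7 43.5
side trigtop 23 med [0.5541 0.4218 0.1482] min [0.5079 0.4084 0.1429] max [0.558  0.4305 0.1536]
    [239. 124.] [554.1 418.2] [29.3  9.4] -78.9 14.0
side grip 234 med [0.5209 0.4052 0.1381] min [0.5079 0.3978 0.1013] max [0.5355 0.4223 0.1623]
    [229.4 132.5] [513.5 372.5] [106.8  30.7] 78.4 203.0
side trig 74 med [0.554  0.4186 0.1344] min [0.5075 0.4064 0.1113] max [0.5606 0.4308 0.1509]
    [239.8 128.4] [549.9 396.4] [75.1 13.7] 76.9 49.0
46.95 [ 0.5722 -0.0109  0.2416] [ 3.14  -0.018  0.   ]
46.95 [ 0.5722 -0.0109  0.2416] [ 0.8 -1.2  1.4]
wrist -0.1 3477 slope 0.0006 z front 0.0643
wrist 0.08 3491 slope -0.0006 z front 0.0642
side -0.1 513 slope -0.0019 z front 0.0639
side 0.08 395 slope 0.0034 z front 0.0643
top -0.1 248 slope 0.0047 z front 0.0657
top 0.08 107 slope -0.0128 z front 0.0649
```

Call:
carry_out(
  commands=[
    [-0.004,-0.042,0,0,0,0],
    [-0.008,-0.085,0,0,0,0],
    [-0.012,-0.127,0,0,0,0],
    [-0.016,-0.17,0,0,0,0],
    [-0.02,-0.2123,0,0,0,0],
  ],
  jaw=0.95,
)

```text
time: 47.6
tool_pos: [0.5468, 0.2031, 0.2284]
ee_rot: [3.14, 0.005, -0.0]
wrist_force: [0.1, 0.3, 0.4]
width: 0.037
finger_force: 0.0
```

Call:
carry_out(
  commands=[
    [-0.004,-0.042,0,0,0,-0.13],
    [-0.008,-0.085,0,0,0,-0.26],
    [-0.012,-0.127,0,0,0,-0.39],
    [-0.016,-0.17,0,0,0,-0.52],
    [-0.02,-0.2123,0,0,0,-0.65],
  ],
)

```text
time: 48.1
tool_pos: [0.5269, 0.4152, 0.2281]
ee_rot: [3.141, 0.005, 0.656]
wrist_force: [0.1, -0.3, -0.3]
width: 0.0769
finger_force: 0.0
```

Call:
carry_out(
  commands=[
    [0,0,0,0,0,-0.13],
    [0,0,0,0,0,-0.26],
    [0,0,0,0,0,-0.39],
    [0,0,0,0,0,-0.52],
    [0,0,0,0,0,-0.65],
  ],
)

```text
time: 48.6
tool_pos: [0.5273, 0.4136, 0.2279]
ee_rot: [-3.138, 0.004, 1.306]
wrist_force: [-0.2, -0.1, 0.5]
width: 0.0891
finger_force: 0.0
```

Call:
carry_out(
  commands=[
    [0,0,0,0,0,-0.13],
    [0,0,0,0,0,-0.26],
    [0,0,0,0,0,-0.39],
    [0,0,0,0,0,-0.417],
    [0,0,0,0,0,-0.417],
  ],
)

```text
time: 49.1
tool_pos: [0.5277, 0.4137, 0.2294]
ee_rot: [-3.139, 0.002, 1.715]
wrist_force: [0.3, -0.4, -0.2]
width: 0.0896
finger_force: 0.0
```

```bash
python3 rd.py wrist; python3 - <<'E'
from tool import *
cv2.imwrite("pics/w9.png",cv2.resize(snapshot("wrist")["img"],(400,300))[...,::-1])
print(goto([.528,.414,.081],[np.pi,0,1.717]),get_obs()["joint_positions"])
E
```

```text
wrist griptop 1229 med [0.523  0.4201 0.1598] min [0.5103 0.4058 0.1567] max [0.5358 0.4333 0.1612]
    [318.9 232. ] [523. 420.] [29.4 27. ] -81.7 1171.0
wrist trigtop 235 med [0.5569 0.4237 0.1489] min [0.553  0.4139 0.147 ] max [0.5612 0.4334 0.1501]
    [360.7 230. ] [556.5 423.8] [20.3  8.3] -81.7 202.0
wrist grip 1759 med [0.5239 0.4254 0.1593] min [0.5099 0.4063 0.1058] max [0.5541 0.4348 0.1611]
    [353.4 227.6] [549.1 428.2] [17.3  2.3] -66.9 18.0
    [357.  212.7] [551.2 438.6] [14.3  8. ] -67.8 95.0
    [319.  226.5] [522.4 424.6] [38.8 27. ] -81.7 1536.0
wrist trig 254 med [0.5566 0.424  0.1488] min [0.5525 0.414  0.1283] max [0.5612 0.4338 0.1501]
    [360.6 230. ] [555.5 423.6] [20.5  9.7] -80.0 206.5
49.15 [0.5279 0.4138 0.23  ] [-3.140e+00  1.000e-03  1.715e+00]
(array([3.000e-04, 1.000e-04, 1.496e-01]), array([-0.001 ,  0.001 , -0.0017])) [ 5.80582490e-01  3.66002617e-01  9.28346213e-01 -4.76583982e-04
  1.84851973e+00  4.35936838e-01]
```

View pics/w9.png

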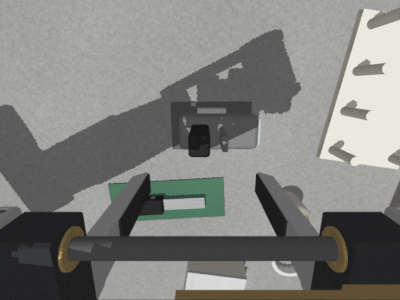

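The wrist view shows the grip at about px (199,140) and the trigger at (224,138) in the half-size picture, centred between the open fingers. Descend and squeeze.

Call:
carry_out(
  commands=[
    [0.001,0,0.02,0,0,0],
    [0.002,0,0.045,0,0,0],
    [0.002,0,0.075,0,0,0],
    [0.002,0,0.105,0,0,0],
    [0.002,0,0.13,0,0,0],
  ],
)

```text
time: 49.7
tool_pos: [0.5275, 0.4157, 0.0997]
ee_rot: [-3.141, 0.001, 1.716]
wrist_force: [1.5, -0.2, -1.1]
width: 0.0896
finger_force: 0.0
```

Call:
carry_out(
  commands=[
    [0,0,0.007,0,0,0],
    [0,0,0.014,0,0,0],
    [0,0,0.021,0,0,0],
    [0,0,0.021,0,0,0],
    [0,0,0.021,0,0,0],
  ],
)

```text
time: 50.2
tool_pos: [0.5287, 0.4164, 0.0821]
ee_rot: [3.139, -0.001, 1.717]
wrist_force: [1.0, 1.0, -0.3]
width: 0.0892
finger_force: 0.0
```

Call:
carry_out(
  commands=[
    [0,0,0,0,0,0],
    [0,0,0,0,0,0],
    [0,0,0,0,0,0],
    [0,0,0,0,0,0],
    [0,0,0,0,0,0],
  ],
  jaw=0,
)

```text
time: 50.7
tool_pos: [0.5309, 0.4166, 0.0816]
ee_rot: [3.134, -0.001, 1.717]
wrist_force: [7.8, 1.7, -2.1]
width: 0.0529
finger_force: 3.6
```

Call:
carry_out(
  commands=[
    [0,0,0,0,0,0],
    [0,0,0,0,0,0],
    [0,0,0,0,0,0],
    [0,0,0,0,0,0],
    [0,0,0,0,0,0],
  ],
)

```text
time: 51.2
tool_pos: [0.5308, 0.4166, 0.0815]
ee_rot: [3.135, -0.001, 1.717]
wrist_force: [6.2, 0.9, -1.5]
width: 0.0437
finger_force: 28.8
```

```bash
python3 rd.py wrist side; python3 -c "
from bench import *;o=get_obs();print(o['width'],o['finger_force'],o['wrist_force'])"
```

```text
wrist griptop 4881 med [0.5229 0.421  0.1599] min [0.5091 0.4066 0.1562] max [0.5522 0.4334 0.1642]
    [379.2 337.6] [553.3 419.3] [23.3  3. ] -82.3 181.0
    [303.9 328.9] [521.3 420.4] [30.3 30.1] -81.0 4526.5
wrist trigtop 1572 med [0.5411 0.4234 0.1471] min [0.4979 0.4126 0.1426] max [0.5616 0.4319 0.1543]
    [390.1 306.3] [557.7 430.4] [12.2  8.1] 13.9 317.5
    [258.  306.5] [501.7 422.4] [12.7  7.6] 5.1 312.5
    [348.7 314.6] [540.7 423.7] [22.9  8.1] -80.2 796.0
wrist grip 7763 med [0.5232 0.4267 0.1591] min [0.509  0.4074 0.1083] max [0.5529 0.4346 0.1641]
    [374.8 321.5] [550.6 427.1] [39.6  5.1] -67.7 638.5
    [305.  311.2] [519.9 427.6] [49.8 30.6] -81.0 6883.5
wrist trig 3292 med [0.543  0.4277 0.1411] min [0.4979 0.4137 0.1149] max [0.5618 0.433  0.1534]
    [262.4 296.1] [502.6 428.2] [21.3 10.9] 81.4 783.0
    [364.8 300. ] [544.2 431.1] [31.3 29.4] 38.3 2292.0
side griptop 60 med [0.5248 0.4095 0.1589] min [0.5133 0.4003 0.1554] max [0.5532 0.4247 0.1652]
    [229.3 125. ] [524.4 408.6] [30.6 25.2] 73.6 41.5
side trigtop 46 med [0.5391 0.4099 0.147 ] min [0.4958 0.4012 0.1423] max [0.564  0.4285 0.1543]
side grip 275 med [0.5274 0.4061 0.1341] min [0.5106 0.3981 0.1017] max [0.5536 0.4242 0.1632]
    [232.  132.2] [524.2 373.5] [118.1  42.8] 75.8 224.5
side trig 114 med [0.5085 0.4089 0.1387] min [0.4957 0.3997 0.1159] max [0.5638 0.4249 0.1534]
    [223.  134.3] [498.3 388.1] [66.  16.5] 80.5 46.0
    [242.1 128.7] [554.9 391.4] [57.4  9.1] 76.5 23.0
51.3 [0.5308 0.4166 0.0815] [ 3.135e+00 -1.000e-03  1.717e+00]
0.04353268082347937 28.80476100370288 [ 5.17207788  0.67621524 -2.17468808]
```

The trigger top moved 16 mm (0.25 rad) and stopped hard at 28.8 N, so it is fully squeezed. Release and rise.

Call:
carry_out(
  commands=[
    [0,0,0,0,0,0],
    [0,0,0,0,0,0],
    [0,0,0,0,0,0],
    [0,0,0,0,0,0],
    [0,0,0,0,0,0],
  ],
  jaw=0.95,
)

```text
time: 51.8
tool_pos: [0.5275, 0.4159, 0.0807]
ee_rot: [-3.141, 0.0, 1.717]
wrist_force: [0.5, 0.7, -0.7]
width: 0.08
finger_force: 0.0
```

Call:
carry_out(
  commands=[
    [0,0,0,0,0,0],
    [0,0,0,0,0,0],
    [0,0,0,0,0,0],
    [0,0,-0.005,0,0,0],
    [0,0,-0.01,0,0,0],
  ],
)

```text
time: 52.3
tool_pos: [0.5281, 0.4161, 0.0912]
ee_rot: [3.141, 0.0, 1.717]
wrist_force: [0.4, -0.1, 0.5]
width: 0.0891
finger_force: 0.0
```

Call:
carry_out(
  commands=[
    [0,0,-0.02,0,0,0],
    [0,0,-0.05,0,0,0],
    [0,0,-0.085,0,0,0],
    [0,0,-0.12,0,0,0],
    [0,0,-0.15,0,0,0],
  ],
)

```text
time: 52.8
tool_pos: [0.5282, 0.4162, 0.2442]
ee_rot: [3.138, -0.001, 1.717]
wrist_force: [-0.4, 1.3, 0.3]
width: 0.0891
finger_force: 0.0
```

Call:
carry_out(
  commands=[
    [-0.03,0.03,0,0,0,0],
    [-0.06,0.06,0,0,0,0],
    [-0.1,0.1,0,0,0,0],
    [-0.13,0.13,0,0,0,0],
    [-0.16,0.15,0,0,0,0],
  ],
)

```text
time: 53.3
tool_pos: [0.7019, 0.2775, 0.2406]
ee_rot: [3.14, 0.0, 1.716]
wrist_force: [-0.0, -0.2, 0.0]
width: 0.0894
finger_force: 0.0
```

Call:
carry_out(
  commands=[
    [-0.03,0,0,0,0,0],
    [-0.07,0,0,0,0,0],
    [-0.11,0,0,0,0,0],
    [-0.15,0,0,0,0,0],
    [-0.2,0,0,0,0,0],
  ],
)

```text
time: 53.8
tool_pos: [0.7289, 0.0815, 0.242]
ee_rot: [3.139, -0.0, 1.719]
wrist_force: [0.6, -0.7, -1.0]
width: 0.089
finger_force: 0.0
```

```bash
python3 rd.py side; python3 cov2.py; python3 - <<'E'
from tool import *
s=snapshot("top");W=cloud(s);z=W[...,2];hsv=cv2.cvtColor(s["img"],cv2.COLOR_RGB2HSV)
for b in blobs(s,(hsv[...,2]<60)&(z>.018)&(z<.045)&(abs(W[...,1]-.23)<.12)&(W[...,0]>.3),.028,80): print("handle",*b)
for b in blobs(s,(hsv[...,0]>60)&(hsv[...,0]<90)&(hsv[...,1]>80)&(W[...,0]>.3)&(W[...,0]<.65),.004,200): print("mat",*b)
b=(hsv[...,1]<60)&(hsv[...,2]>90)&(z>.010)&(z<.03)&(W[...,0]>.47)&(W[...,0]<.58)&(abs(W[...,1]-.255)<.03)
P=W[b];print(len(P),np.median(P,0),P.max(0),np.polyfit(P[:,0],P[:,2],1)[0])
cv2.imwrite("pics/end.png",np.hstack([cv2.resize(s["img"],(400,300)),cv2.resize(snapshot("side")["img"],(400,300))])[...,::-1])
E
```

```text
side griptop 60 med [0.521  0.4104 0.1591] min [0.5086 0.4004 0.1559] max [0.5337 0.4262 0.163 ]
    [228. 125.] [520.  409.9] [30.5 27.7] -86.7 47.5
side trigtop 26 med [0.5538 0.4178 0.1467] min [0.5072 0.4108 0.1423] max [0.5594 0.4326 0.1512]
    [239.1 124.2] [554.1 417.6] [31.6 10.2] -87.0 15.0
side grip 233 med [0.5202 0.4057 0.1361] min [0.5082 0.3981 0.1023] max [0.5356 0.4219 0.1617]
    [229.3 132.6] [513.3 371.7] [108.5  30.7] 78.4 204.0
side trig 77 med [0.5538 0.4171 0.133 ] min [0.5074 0.4083 0.1124] max [0.5604 0.4328 0.1508]
    [239.8 128.6] [549.6 394.3] [79.3 13.6] 77.5 50.5
53.85 [0.7302 0.0704 0.2416] [3.14  0.006 1.707]
53.85 [0.7302 0.0704 0.2416] [ 0.8 -4.3 -0.5]
wrist -0.1 906 slope 0.0007 z front 0.0643
wrist 0.08 3573 slope 0.0011 z front 0.0643
side -0.1 522 slope -0.0012 z front 0.064
side 0.08 408 slope -0.0074 z front 0.0638
top -0.1 548 slope 0.0061 z front 0.0657
top 0.08 75 slope -0.0001 z front 0.0657
handle [202.4 287.6] [446.7 262.6] [76.9 34.6] 15.1 310.5
mat [206.7 310.3] [385. 252.] [55.6 40.7] 10.9 235.0
mat [210. 257.] [522.6 236. ] [174.1  94.1] 24.7 922.0
119 [0.51059927 0.27854432 0.01912963] [0.56345915 0.28477571 0.02730353] 0.00436283038718795
```

View pics/end.png

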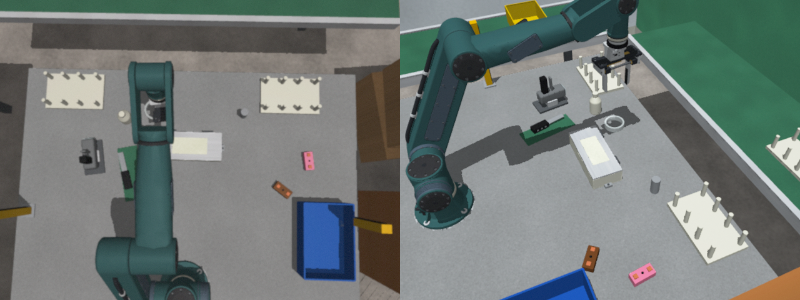

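Everything is in place except that the pry tool has been knocked about 25 mm aside: handle now at (0.447, 0.263), yaw 15°, still on the mat but near its edge. The top view shows it at full-size px (202,288). Pick it up and lay it back centred.

Call:
carry_out(
  commands=[
    [0.022,-0.023,0,0,0,0],
    [0.044,-0.046,0,0,0,0],
    [0.067,-0.07,0,0,0,0],
    [0.089,-0.093,0,0,0,0],
    [0.111,-0.1165,0,0,0,0],
  ],
  jaw=0.75,
)

```text
time: 54.6
tool_pos: [0.5958, 0.1774, 0.2414]
ee_rot: [3.14, -0.0, 1.72]
wrist_force: [0.4, 1.2, -0.0]
width: 0.0709
finger_force: 0.0
```

Call:
carry_out(
  commands=[
    [0.022,-0.023,0,0,0,0],
    [0.044,-0.046,0,0,0,0],
    [0.067,-0.07,0,0,0,0],
    [0.089,-0.093,0,0,0,0],
    [0.111,-0.1165,0,0,0,0],
  ],
)

```text
time: 55.1
tool_pos: [0.4639, 0.2698, 0.2414]
ee_rot: [3.14, -0.001, 1.72]
wrist_force: [0.4, 0.3, -0.4]
width: 0.0703
finger_force: 0.0
```

Call:
carry_out(
  commands=[
    [0,0,0,0,0,0.145],
    [0,0,0,0,0,0.29],
    [0,0,0,0,0,0.435],
    [0,0,0,0,0,0.58],
    [0,0,0,0,0,0.725],
  ],
)

```text
time: 55.6
tool_pos: [0.465, 0.2692, 0.2414]
ee_rot: [3.141, -0.001, 0.99]
wrist_force: [0.5, 1.0, -0.3]
width: 0.0704
finger_force: 0.0
```

Call:
carry_out(
  commands=[
    [0,0,0.01,0,0,0.145],
    [0,0,0.02,0,0,0.29],
    [0,0,0.04,0,0,0.435],
    [0,0,0.06,0,0,0.58],
    [0,0,0.08,0,0,0.732],
  ],
)

```text
time: 56.1
tool_pos: [0.4653, 0.2692, 0.1607]
ee_rot: [-3.141, -0.002, 0.259]
wrist_force: [0.6, 0.0, 0.4]
width: 0.0706
finger_force: 0.0
```

Call:
carry_out(
  commands=[
    [0,0,0,0,0,0],
    [0,0,0,0,0,0],
    [0,0,0,0,0,0],
    [0,0,0,0,0,0],
    [0,0,0,0,0,0],
  ],
)

```text
time: 56.6
tool_pos: [0.4666, 0.2678, 0.1621]
ee_rot: [-3.141, -0.003, 0.263]
wrist_force: [0.7, 0.6, -0.6]
width: 0.0705
finger_force: 0.0
```

```bash
python3 - <<'E'
from tool import *
o=get_obs();print(o["time"],o["tool_pos"].round(4),o["ee_rot"].round(4))
s=snapshot("wrist");W=cloud(s);z=W[...,2];hsv=cv2.cvtColor(s["img"],cv2.COLOR_RGB2HSV)
for b in blobs(s,(hsv[...,2]<70)&(z>.018)&(z<.04)&(abs(W[...,1]-.25)<.1)&(W[...,0]>.38)&(W[...,0]<.6),.028,300): print("handle",*b)
for b in blobs(s,(hsv[...,0]>60)&(hsv[...,0]<90)&(hsv[...,1]>80)|((abs(z-.017)<.003)|(z>.02)&(z<.04)&(hsv[...,2]<70))&(abs(W[...,1]-.25)<.1)&(W[...,0]>.35)&(W[...,0]<.6),.004,1000): print("mat",*b)
b=(hsv[...,1]<60)&(hsv[...,2]>75)&(z>.012)&(z<.024)&(W[...,0]>.47)&(W[...,0]<.6)&(abs(W[...,1]-.27)<.05)
P=W[b]
for x in(.5,.52,.54,.555): q=P[abs(P[:,0]-x)<.004];print(x,len(q),np.percentile(q,[2,50,98],0).round(4)[:,1:].tolist() if len(q) else 0)
print("tip x",P[:,0].max())
E
```

```text
56.6 [0.4666 0.2678 0.1621] [-3.1414e+00 -3.1000e-03  2.6300e-01]
handle [320.7 240.2] [447.6 266.7] [80.4 32.5] 15.6 2514.5
mat [345.4 199.6] [476.5 250.2] [238.1  88.1] 11.8 19103.0
0.5 216 [[0.2692, 0.0159], [0.2812, 0.0176], [0.293, 0.0192]]
0.52 221 [[0.2746, 0.0159], [0.2865, 0.0175], [0.2983, 0.0191]]
0.54 238 [[0.2802, 0.016], [0.2924, 0.0175], [0.3043, 0.0191]]
0.555 243 [[0.2843, 0.0159], [0.2962, 0.0176], [0.3082, 0.0189]]
tip x 0.5692559568837547
```

Call:
carry_out(
  commands=[
    [0,0,0.04,0,0,0],
    [0,0,0.08,0,0,0],
    [0,0,0.115,0,0,0],
    [0,0,0.145,0,0,0],
    [0,0,0.165,0,0,0],
  ],
)

```text
time: 57.15
tool_pos: [0.465, 0.2668, -0.0066]
ee_rot: [3.141, 0.002, 0.262]
wrist_force: [0.5, 0.1, -0.4]
width: 0.0702
finger_force: 0.0
```

Call:
carry_out(
  commands=[
    [0,0,0.008,0,0,0],
    [0,0,0.0145,0,0,0],
    [0,0,0.0175,0,0,0],
    [0,0,0.0175,0,0,0],
    [0,0,0.0175,0,0,0],
  ],
)

```text
time: 57.65
tool_pos: [0.4672, 0.2679, -0.0204]
ee_rot: [-3.141, -0.003, 0.262]
wrist_force: [0.1, 0.8, 0.2]
width: 0.0706
finger_force: 0.0
```

Call:
carry_out(
  commands=[
    [0,0,0,0,0,0],
    [0,0,0,0,0,0],
    [0,0,0,0,0,0],
    [0,0,0,0,0,0],
    [0,0,0,0,0,0],
  ],
  jaw=0,
)

```text
time: 58.15
tool_pos: [0.4664, 0.2678, -0.0215]
ee_rot: [-3.141, -0.001, 0.262]
wrist_force: [-0.4, -0.1, 0.7]
width: 0.0339
finger_force: 11.6
```

Call:
carry_out(
  commands=[
    [0,0,0,0,0,0],
    [0,0,0,0,0,0],
    [0,0,-0.01,0,0,0],
    [0,0,-0.02,0,0,0],
    [0,0,-0.03,0,0,0],
  ],
)

```text
time: 58.65
tool_pos: [0.4665, 0.2674, 0.0094]
ee_rot: [3.141, -0.001, 0.262]
wrist_force: [-0.4, -0.2, -0.4]
width: 0.0336
finger_force: 29.9
```

Call:
carry_out(
  commands=[
    [-0.004,0.005,0,0,0,0.015],
    [-0.0085,0.01,0,0,0,0.03],
    [-0.013,0.015,0,0,0,0.045],
    [-0.017,0.0207,0,0,0,0.06],
    [-0.017,0.0207,0,0,0,0.06],
  ],
)

```text
time: 59.15
tool_pos: [0.4544, 0.2419, 0.0078]
ee_rot: [3.141, 0.0, 0.201]
wrist_force: [0.4, 0.1, -0.9]
width: 0.0334
finger_force: 29.9
```

Call:
carry_out(
  commands=[
    [0,0,0.008,0,0,0],
    [0,0,0.016,0,0,0],
    [0,0,0.024,0,0,0],
    [0,0,0.0292,0,0,0],
    [0,0,0.0292,0,0,0],
  ],
)

```text
time: 59.65
tool_pos: [0.455, 0.2432, -0.0214]
ee_rot: [3.141, -0.0, 0.202]
wrist_force: [-0.5, -0.1, -1.6]
width: 0.0336
finger_force: 30.0
```

Call:
carry_out(
  commands=[
    [0,0,0,0,0,0],
    [0,0,0,0,0,0],
    [0,0,0,0,0,0],
    [0,0,0,0,0,0],
    [0,0,0,0,0,0],
  ],
  jaw=0.75,
)

```text
time: 60.15
tool_pos: [0.4553, 0.2431, -0.0208]
ee_rot: [3.142, -0.001, 0.202]
wrist_force: [-0.7, 0.7, 1.2]
width: 0.0696
finger_force: 0.0
```

Call:
carry_out(
  commands=[
    [0,0,-0.005,0,0,0],
    [0,0,-0.025,0,0,0],
    [0,0,-0.065,0,0,0],
    [0,0,-0.11,0,0,0],
    [0,0,-0.155,0,0,0],
  ],
)

```text
time: 60.65
tool_pos: [0.4547, 0.2429, 0.1359]
ee_rot: [3.141, -0.001, 0.202]
wrist_force: [0.9, 0.2, 0.3]
width: 0.0705
finger_force: 0.0
```

Call:
carry_out(
  commands=[
    [-0.02,0,-0.02,0,0,0],
    [-0.04,0,-0.04,0,0,0],
    [-0.06,0,-0.06,0,0,0],
    [-0.06,0,-0.06,0,0,0],
    [-0.06,0,-0.06,0,0,0],
  ],
)

```text
time: 61.15
tool_pos: [0.3967, 0.2312, 0.1947]
ee_rot: [-3.141, -0.003, 0.202]
wrist_force: [-0.5, 0.7, -0.8]
width: 0.0708
finger_force: 0.0
```

```bash
python3 cov2.py; python3 - <<'E'
from tool import *
o=get_obs();print(o["time"],o["tool_pos"].round(4),o["wrist_force"].round(1))
s=snapshot("wrist");W=cloud(s);z=W[...,2];hsv=cv2.cvtColor(s["img"],cv2.COLOR_RGB2HSV)
for b in blobs(s,(hsv[...,2]<70)&(z>.018)&(z<.04)&(abs(W[...,1]-.25)<.1)&(W[...,0]>.38)&(W[...,0]<.6),.028,300): print("handle",*b)
b=(hsv[...,1]<60)&(hsv[...,2]>75)&(z>.012)&(z<.03)&(W[...,0]>.485)&(W[...,0]<.6)&(abs(W[...,1]-.255)<.03)
P=W[b];print("blade",np.median(P,0).round(4),"tip x",P[:,0].max().round(4),"slope",np.polyfit(P[:,0],P[:,2],1)[0].round(3))
E
python3 rd.py side
```

```text
61.15 [0.3967 0.2312 0.1947] [-0.5  0.7 -0.8]
wrist 0.08 4935 slope -0.0005 z front 0.0641
side -0.1 528 slope -0.0012 z front 0.0641
side 0.08 400 slope 0.0065 z front 0.0645
top -0.1 547 slope -0.0047 z front 0.0656
top 0.08 544 slope 0.0026 z front 0.0657
61.3 [0.3962 0.2308 0.1925] [-0.2  1.1 -0.9]
handle [323.8 175.4] [435.6 238.9] [79.3 33. ] 10.9 2447.5
blade [0.5231 0.256  0.0174] tip x 0.5595 slope 0.001
side griptop 56 med [0.5208 0.4098 0.1593] min [0.5094 0.3988 0.1561] max [0.5323 0.4262 0.1636]
    [228.1 125. ] [521.  409.2] [31.9 26. ] -86.2 42.5
side trigtop 22 med [0.5544 0.4203 0.1476] min [0.5074 0.4083 0.1425] max [0.5594 0.432  0.1532]
side grip 244 med [0.5203 0.4055 0.1353] min [0.5079 0.398  0.1013] max [0.5373 0.4228 0.1621]
    [229.3 132.7] [512.8 369.2] [113.5  30.7] 78.4 207.5
side trig 67 med [0.554  0.4179 0.1352] min [0.5071 0.4072 0.1106] max [0.5599 0.4315 0.1514]
    [239.7 128.2] [549.9 396.4] [75.1 13.7] 76.9 45.5
61.4 [0.3961 0.2308 0.1926] [3.141e+00 2.000e-03 2.020e-01]
```

The tool lies flat and centred on the mat, the cover is shut and the trigger is released. Handing in.

```bash
python3 -c "
from bench import *
print(close_job())"
```

```text
the job is handed in; nothing more can be done
None
```

The job is handed in at about 61 s of the 210 s limit, with no verdict returned: by camera, the cover is fully shut over all three cells lying flat with pads up, the trigger was squeezed fully and released, the pry tool (knocked aside mid-run, so I re-laid it) is flat on its mat, and I never touched the round cell, tape or bottle.

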